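# Lock the cassette carrier into the reader dock with the flat driver

### The arm

A 6-joint arm with a two-finger parallel gripper is mounted at the origin on the work surface. World frame = base frame: x ahead of the robot, y to its left, z up, the work surface at z = 0. Lengths are in mm, angles in degrees, forces in N, time in s.
With the tool pointing down it reaches from about 350 to 850 mm from the base axis. Payload 8.1 kg.
Tool frame: the origin (TCP) lies on the mounting face of the last link; the fingertips stand 173 mm ahead of it and the grasp point (between the pads) lies 155 mm ahead of it; z points along the fingers, y is the direction in which the jaws open and shut (so a half turn about z gives the same grasp; the last joint's range is limited). The gripper opens to 85 mm and grips with 20 to 120 N. Pads are 22 mm wide; open, the fingers measure 114 mm over their backs; the gripper's body (76 mm by 85 mm) begins 54 mm behind the grasp point. The pads swing forward as they close: fully open they stand 13 mm farther back than shut.
Start: joints at [-77.831, 7.471, 85.268, -0, 87.261, -4.893], TCP at [176.071, -573.59, 404.692] pointing down, gripper open.
Joint ranges: [-169.43, 169.43], [-51.17, 129.36], [1.28, 143.12], [-76.62, 256.62], [0, 156.53], [-152.29, 152.29]. Speed limits (degrees/s): [136.94, 136.94, 159.86, 180, 180, 180].

### API

Orientations are given as [roll, pitch, yaw] about the fixed x, y, z axes, in that order (R = Rz(yaw) Ry(pitch) Rx(roll)).
In Python, from bench import * gives the robot as it stands.
- The arm moves only by the shell command python3 -m jog 'ROWS' [FORCE]. ROWS is JSON, a list of rows, each an object of numbers: "tx", "ty", "tz": the shift along the tool's x, y, z as a fraction of full scale; "ax", "ay", "az": the turn, a rotation vector about the tool's x, y, z as a fraction of full scale; "hand": the opening, from 0 (shut) to 1 (fully open). A call has 1 to 5 rows; each row is the pose to reach, as a shift and turn from the pose commanded when the call began, along the tool's axes at that moment; what a row does not reach only later rows make up. Full scale, the value 1, is 150 mm for a shift and 45 degrees for a turn. A row lasts 1/12 s, in which the tool goes at most 41.7 mm and 7.16 degrees, less where a joint would pass 70% of its speed; a pose out of reach is approached as far as the arm can. A call with a number of a shift or a turn outside -1 to 1 is refused whole. A call with a gripper value outside its range is refused whole. The fingers move at their own pace and stop on an object; FORCE is the grip in N (left out, the last holds). Time passes only in rows, so rows that repeat a pose let the fingers close. It gives the time, the measured TCP pose, the force and the opening at its end, in the units of the state.
- sense(): the state, without advancing time (a new reading comes with each control period).
- snapshot(name): name is "scene" or "top" or "wrist"; returns a dict with "pixels" (480x640x3 uint8, red, green, blue), "z_map" (480x640 float32, mm along the optical axis (not along the pixel's ray), 0 where there is no reading), "intrinsics" (3x3 intrinsics, pixels), "R" (3x3) and "t" (3): a world point X has camera coordinates R X + t. Camera axes: x right, y down, z forward; pixel columns grow to the right and rows downward; lengths in mm; the calibration is good to about 2 mm. A picture is of the moment at which its call begins.
- hand_in(): hands the job in, once; it reports no verdict.
The state is a dict: "time": time; "joint_pos": joint angles; "qd": joint speeds; "joint_efforts": joint torques, N m; "tool_pos": TCP position; "tcp_rot": TCP orientation; "ft_force": force on the tool from outside, world axes, zero at the start; "wrist_torque": the same for the moment, N m; "finger_gap": finger opening in mm.
Only numpy, scipy, OpenCV 4.12 (cv2) and the standard library are available. Lean on these libraries where they do the work, as an engineer would, in place of code of your own. Each camera call takes 0.05 s, during which the arm holds its last target.

### The job

Push the cassette carrier fully home in its dock, then take the flat driver from the tube rack, seat its blade in the slotted screw and turn the screw clockwise to its stop, so that the screw's bar lies across behind the carrier and locks it in. Turn the screw only with the driver's blade sitting in the slot. Put the driver back upright in a free hole of the rack, and leave the tubes, the dropper bottles and the loose cassette where they are.

Things in the scene. Friction and masses are not known exactly. Their poses are not given: they have to be found in the camera images.
- dock: Fixed grey base plate 170 (x) x 145 x 8 mm; origin on the table, x = the way the carrier goes in. Two white rails, tops 28 mm above the table, run from x = -25 to 65 mm: a channel 68 mm wide centred on y = 0, open mouth at x = -25, end wall (stop, 42 mm high) with its inner face at x = 65. The plate runs on to x = -85. The screw stands at x = -36, y = -58 mm.
- carrier: Loose white carrier holding two cassettes, 90 (x) x 64 x 14 mm, 0.12 kg; origin under its centre, 8 mm above the table. It slides between the dock's rails, x along the dock's x. At its rear end a push tab 50 mm wide (x = -45 to -35) rises to 35 mm above the table. Fully home its origin is at x = +20 mm in the dock's frame; it starts 20 to 40 mm further back.
- screw (a joint): Angle of the slotted steel screw, rad: 0 = open stop, 1.35 = locked stop, growing clockwise seen from above; it stays where left (friction 0.06 N m). Its bar, 12 mm wide, reaching 62 mm from the axis, 14 to 22 mm above the table, points along the dock's +y at 1.35, barring the mouth 5 mm behind the home carrier; at 0 roughly along -x. It strikes a carrier not home.
- slot (a point): On the screw's axis at the floor of the slot, 27 mm above the table; turns with the screw: x along the slot, the way the bar points, z up. The steel head is about 27 mm across on a 33 mm round flange, top 34 mm above the table. The slot runs right across, 4.5 mm wide, 7 mm deep, with a 1.6 mm 45-degree lead-in on each upper edge.
- driver: Loose flat driver, square black handle, 0.11 kg, upright in a rack hole, blade down, tip 6 mm above the table. Origin at the centre of the tip edge, z up the shaft, x along the blade's width, y through its thickness. Blade 14 (x) x 2.5 mm to z = 14; shaft 8 mm round to z = 62; handle 26 x 26 mm, flats facing x and y, z = 62 to 128 (rests on the rack's top), cap to 132.
- blade (a point): Centre of the driver blade's tip edge (same point and axes as the driver's origin).
- rack: Fixed white tube rack 104 x 104 mm, top plate 58 to 68 mm above the table; origin on the table under its centre. Four holes of 21 mm diameter at x, y = +-25 mm in its own frame, through the top plate only; a floor 4 mm thick lies below. The driver and two tubes stand in three of the holes, in any arrangement; the fourth is empty.
- tube1: Loose capped sample tube standing in the rack, 18 mm diameter, cap 21 mm, 88 mm tall (top 92 mm above the table); origin at its lower end. Leave it.
- tube2: The same as tube1, in another hole. Leave it.
- dropper1: Loose small white dropper bottle, 28 mm diameter, 66 mm tall, standing near the dock's mouth; origin under its centre. Leave it.
- dropper2: Loose dropper bottle like the other, standing beside the dock. Leave it.
- cassette: Loose test cassette lying on the table, 70 x 21 x 5 mm; origin under its centre. Leave it.
Mind the look-alikes: they are no part of the job. What is shaped like the rack but green is not meant.

How it is judged:
By the outcome, as a careful person would: the job done as asked, in the order asked, and still so for the second after the job is handed in, with the robot touching nothing.
It also fails if it takes over 64 s, if anything falls off the work surface, if the arm or the gripper's body presses on something with over 40 N, if the wrist force passes 120 N, or if a joint passes its speed limit or range.

## Working session

There is one attempt and no reset: what is moved stays moved. The work goes in short steps, Python scripts to look and compute and a shell command to move; the robot and the scene stay as the last step left them, time stands still between calls to the robot, and variables do not carry over. Pictures are saved under pics/ and viewed, and the job is handed in when it is done.

```bash
ls; mkdir -p pics
cat > h.py <<'E'
from bench import *
import numpy as np, cv2
def snap(n,f):
    s=snapshot(n); cv2.imwrite('pics/'+f+'.png',s['pixels'][:,:,::-1]); np.savez('pics/'+f+'.npz',**s); return s
def load(f): return dict(np.load('pics/'+f+'.npz'))
def P(s,u,v,z=None):
    K,R,t=s['intrinsics'],s['R'],s['t']
    ray=np.linalg.inv(K)@np.array([u,v,1.])
    if z is None:
        return R.T@(ray*s['z_map'][int(round(v)),int(round(u))]-t)
    c=-R.T@t; d=R.T@ray
    return c+d*(z-c[2])/d[2]
def proj(s,X):
    p=s['intrinsics']@(s['R']@np.array(X,float)+s['t']); return p[:2]/p[2]
def crop(s,f,u0,v0,w,h,k):
    im=s['pixels'][v0:v0+h,u0:u0+w,::-1]; cv2.imwrite('pics/'+f+'.png',cv2.resize(im,None,fx=k,fy=k,interpolation=cv2.INTER_CUBIC))
E
python3 - <<'E'
from h import *
for n in('scene','top'):
    s=snap(n,n+'0'); print(n,s['R'].round(3).tolist(),s['t'].round(1),s['intrinsics'].round(1).tolist())
print(sense())
E
```

```text
pics
scene [[0.475, 0.88, 0.003], [0.518, -0.277, -0.809], [-0.711, 0.386, -0.588]] [-254.6 -242.5 1369. ] [[552.7, 0.0, 321.2], [0.0, 552.7, 231.8], [0.0, 0.0, 1.0]]
top [[-0.024, -1.0, -0.01], [-0.999, 0.024, -0.043], [0.044, 0.009, -0.999]] [  8.3 538.7 788.6] [[439.1, 0.0, 314.6], [0.0, 439.1, 248.6], [0.0, 0.0, 1.0]]
{'time': 0.1, 'joint_pos': array([-7.78314488e+01,  7.51130771e+00,  8.53260201e+01, -6.34014832e-04,
        8.72618446e+01, -4.89286334e+00]), 'qd': array([ 0.01837151, -0.1197592 , -0.0927973 , -0.0381129 ,  0.10579819,
        0.13419754]), 'joint_efforts': array([ 1.52442470e-03, -5.70952749e+01, -5.01940370e+01, -1.21952148e-04,
        8.21717520e-03,  3.19965443e-05]), 'tool_pos': array([ 176.01262911, -573.37177154,  403.71502208]), 'tcp_rot': array([-1.79901135e+02, -7.82776317e-03,  1.70614386e+01]), 'ft_force': array([-0.20873371, -0.05231865,  0.21967818]), 'wrist_torque': array([0.00534232, 0.0135491 , 0.04602857]), 'finger_gap': 85.4304682219645}
```

View pics/top0.png

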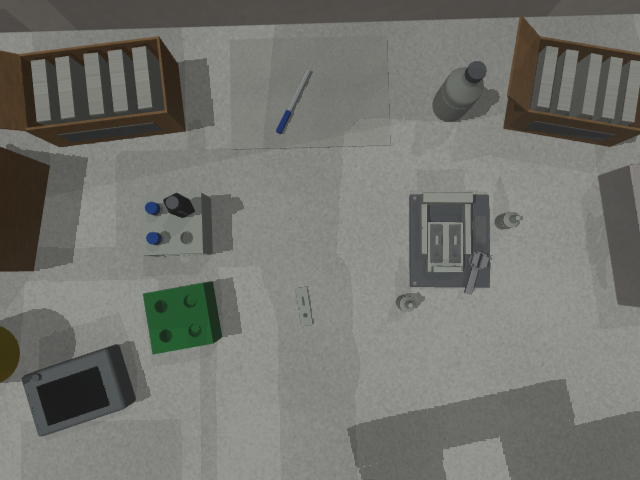

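View pics/scene0.png

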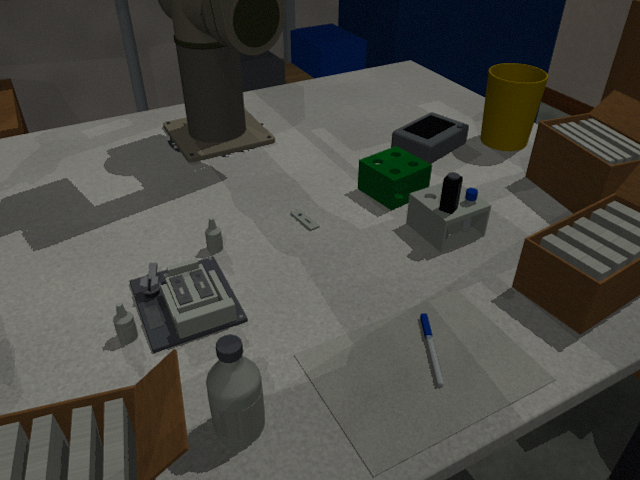

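The top view shows the white rack at (180,225): tubes at (152,208) and (153,238), the driver at (178,205), and a free hole at (187,238). The dock is at (450,240), with the screw at (480,261) and the bar pointing down.

Run:
```python
from h import *
s=load('top0'); crop(s,'dock0',390,175,150,140,5); crop(s,'rack0',130,180,120,90,6)
for n,u,v in [('dockTL',411,196),('TR',489,194),('BR',490,287),('BL',410,287)]: print(n,P(s,u,v,8).round(1),P(s,u,v).round(1))
for n,u,v in [('driver',178,205),('t1',152,208),('t2',153,238),('hole',187,238)]: print(n,P(s,u,v).round(1))
```

```text
dockTL [ 631.2 -184.1    8. ] [ 631.  -183.8    9.4]
TR [ 631.2 -326.9    8. ] [ 6.324e+02 -3.299e+02  4.000e-01]
BR [ 461.3 -321.7    8. ] [ 460.8 -325.2   -1.1]
BL [ 464.7 -176.7    8. ] [ 464.2 -178.6   -1.4]
driver [606.1 204.1 136.3]
t1 [609.2 262.2  90.2]
t2 [559.3 260.6  90.9]
hole [564.3 229.9   5.9]
```

View pics/dock0.png

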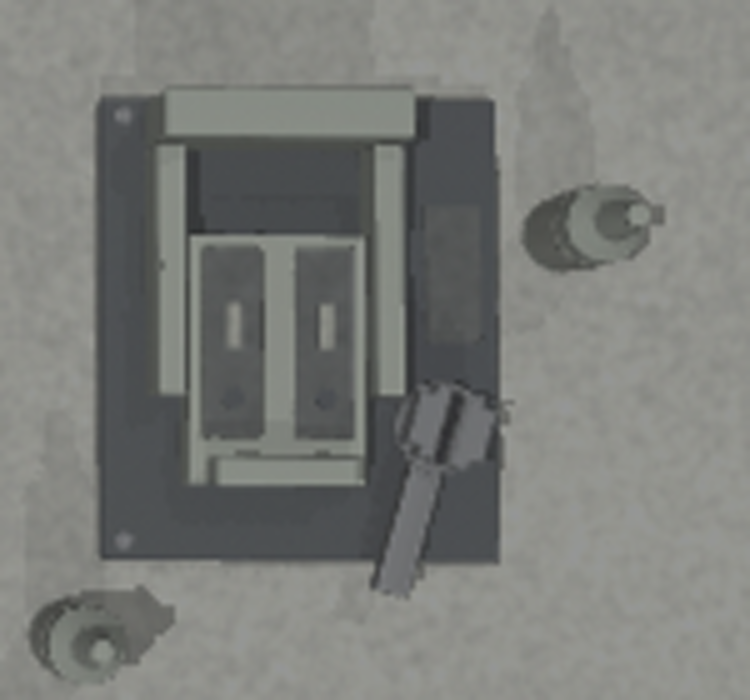

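View pics/rack0.png

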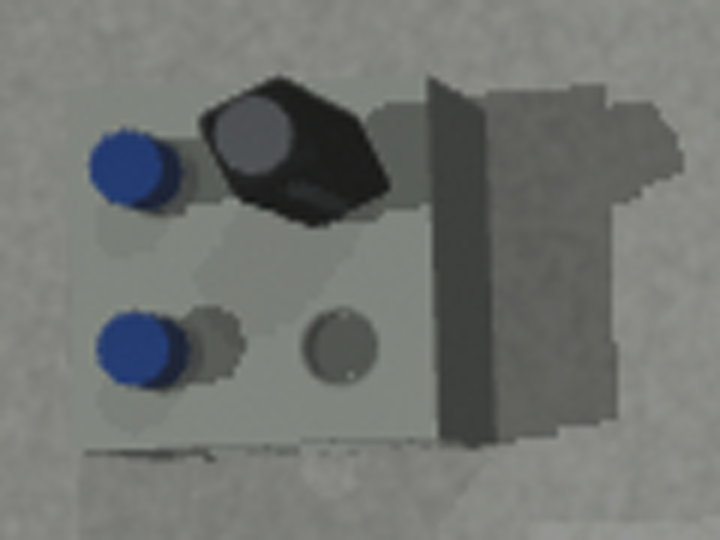

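The dock sits nearly square to the world, and the carrier is about 20–40 mm short of the stop. The slot runs along the bar. The driver handle is rotated about 45° in its hole. I'll refine these numbers and check the wrist camera.

Run:
```python
from h import *
s=load('top0'); 
def D(u,v,z,n): print(n,P(s,390+u/5,175+v/5,z).round(1))
C=[P(s,390+u/5,175+v/5,8) for u,v in [(98,97),(495,99),(499,562),(100,560)]]
C=np.array(C);print(C.round(1),C.mean(0).round(1))
D(165,137,42,'wall');D(415,137,42,'wall')
D(158,270,28,'Lrail outer');D(405,270,28,'Rrail outer');D(187,270,28,'Lrail in');D(376,270,28,'R in')
D(190,237,22,'car FL');D(364,237,22,'carFR');D(190,485,22,'carBL');D(215,485,35,'tabBL');D(364,485,35,'tabBR')
D(449,424,34,'screw');D(393,590,22,'bar end')
w=snap('wrist','w0'); print(w['R'].round(3).tolist(),w['t'].round(1),w['intrinsics'].round(1).tolist())
```

```text
[[ 634.2 -181.6    8. ]
 [ 629.8 -326.8    8. ]
 [ 460.6 -321.3    8. ]
 [ 464.7 -176.7    8. ]] [ 547.3 -251.6    8. ]
wall [ 614.  -197.5   42. ]
wall [ 611.7 -285.    42. ]
Lrail outer [ 568.3 -196.7   28. ]
Rrail outer [ 566.2 -284.5   28. ]
Lrail in [ 568.1 -207.    28. ]
R in [ 566.4 -274.2   28. ]
car FL [ 580.5 -210.    22. ]
carFR [ 578.9 -272.4   22. ]
carBL [ 491.4 -206.9   22. ]
tabBL [ 491.4 -212.5   35. ]
tabBR [ 490.1 -264.7   35. ]
screw [ 510.9 -295.7   34. ]
bar end [ 452.3 -277.8   22. ]
[[0.293, -0.956, -0.001], [-0.916, -0.281, 0.287], [-0.275, -0.083, -0.958]] [-598.5  -38.2  380.7] [[399.4, 0.0, 319.7], [0.0, 399.4, 244.0], [0.0, 0.0, 1.0]]
```

View pics/w0.png

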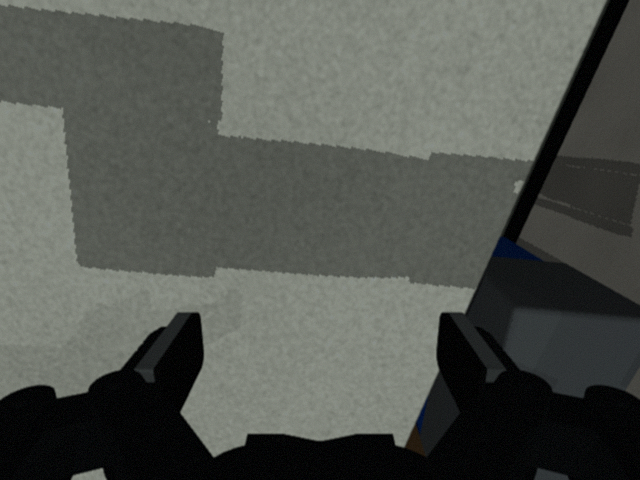

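```bash
cat >> h.py <<'E'
from scipy.spatial.transform import Rotation as Ro
def go(x,y,z,yaw,pr=True):
    st=sense(); p=np.array(st['tool_pos']); r=st['tcp_rot']
    R=Ro.from_euler('xyz',r,degrees=True)
    T=Ro.from_euler('xyz',[180,0,yaw],degrees=True)
    d=R.inv().apply(np.array([x,y,z])-p); a=(R.inv()*T).as_rotvec(degrees=True)
    print('t',round(st['time'],2),'p',p.round(1),'rot',np.round(r,2),'F',np.round(st['ft_force'],1),'gap',round(st['finger_gap'],1))
    print('  shift',(d/150).round(3),'turn',(a/45).round(3),'mm',d.round(1),'deg',a.round(2))
E
python3 -m jog '[{"tx":1,"ty":-0.66,"tz":0.0,"hand":1},{"tx":1,"ty":-0.66},{"tx":1,"ty":-0.66},{"tx":1,"ty":-0.66},{"tx":1,"ty":-0.66}]' 40
python3 -c "
from h import *
go(440,-237,330,-1.7)"
```

```text
t 0.15 p [ 176.  -573.4  403.9] rot [-1.7992e+02 -1.0000e-02  1.7060e+01] F [ 0.7 -0.  -0.2] gap 85.5
  shift [ 2.34  -1.627  0.495] turn [-0.002  0.     0.417] mm [ 351.1 -244.    74.3] deg [-8.000e-02  1.000e-02  1.876e+01]invalid input at $[0]: expected keys tx, ty, tz, ax, ay, az, hand
```

All keys are required in each row.

```bash
python3 -m jog '[{"tx":1,"ty":-0.66,"tz":0.2,"ax":0,"ay":0,"az":0.2,"hand":0},{"tx":1,"ty":-0.66,"tz":0.2,"ax":0,"ay":0,"az":0.2,"hand":0},{"tx":1,"ty":-0.66,"tz":0.2,"ax":0,"ay":0,"az":0.2,"hand":0},{"tx":1,"ty":-0.66,"tz":0.2,"ax":0,"ay":0,"az":0.2,"hand":0},{"tx":1,"ty":-0.66,"tz":0.2,"ax":0,"ay":0,"az":0.2,"hand":0}]' 40
python3 -c "
from h import *
go(440,-237,330,-1.7)"
```

```text
time: 0.57
tool_pos: [292.6, -431.3, 373.1]
tcp_rot: [-179.8, -0.0, 8.2]
ft_force: [-0.3, 0.1, 0.1]
finger_gap: 25.5
t 0.57 p [ 292.6 -431.3  373.1] rot [-1.7981e+02 -4.0000e-02  8.1800e+00] F [-0.3  0.1  0.1] gap 25.5
  shift [ 1.157 -1.141  0.292] turn [-0.004 -0.     0.22 ] mm [ 173.5 -171.1   43.8] deg [-0.19 -0.02  9.88]
```

```bash
python3 -m jog '[{"tx":1,"ty":-1,"tz":0.29,"ax":0,"ay":0,"az":0.22,"hand":0},{"tx":1,"ty":-1,"tz":0.29,"ax":0,"ay":0,"az":0.22,"hand":0},{"tx":1,"ty":-1,"tz":0.29,"ax":0,"ay":0,"az":0.22,"hand":0},{"tx":1,"ty":-1,"tz":0.29,"ax":0,"ay":0,"az":0.22,"hand":0},{"tx":1,"ty":-1,"tz":0.29,"ax":0,"ay":0,"az":0.22,"hand":0}]' 40
python3 -c "
from h import *
go(440,-237,330,-1.7)"
```

```text
time: 0.98
tool_pos: [411.9, -272.5, 333.0]
tcp_rot: [180.0, -0.0, -1.9]
ft_force: [-0.1, -0.1, -1.1]
finger_gap: -0.1
t 0.98 p [ 411.9 -272.5  333. ] rot [180.    -0.    -1.86] F [-0.1 -0.1 -1.1] gap -0.1
  shift [ 0.18  -0.242  0.02 ] turn [ 0.    -0.    -0.004] mm [ 27.  -36.3   3. ] deg [ 0.   -0.   -0.16]
```

```bash
python3 -m jog '[{"tx":0.18,"ty":-0.24,"tz":0,"ax":0,"ay":0,"az":0,"hand":0},{"tx":0.18,"ty":-0.24,"tz":0,"ax":0,"ay":0,"az":0,"hand":0},{"tx":0.18,"ty":-0.24,"tz":0,"ax":0,"ay":0,"az":0,"hand":0}]' 40
python3 -c "
from h import *
w=snap('wrist','w1')
go(440,-237,330,-1.7)"
```

```text
time: 1.23
tool_pos: [440.5, -237.1, 333.1]
tcp_rot: [-180.0, 0.0, -1.6]
ft_force: [0.3, -1.4, -0.4]
finger_gap: -0.1
t 1.28 p [ 439.7 -238.4  333.3] rot [ 1.7999e+02  3.0000e-02 -1.6800e+00] F [-0.1  0.   0.7] gap 0.0
  shift [ 0.002 -0.01   0.022] turn [0.    0.001 0.001] mm [ 0.3 -1.5  3.3] deg [0.01 0.03 0.02]
```

View pics/w1.png

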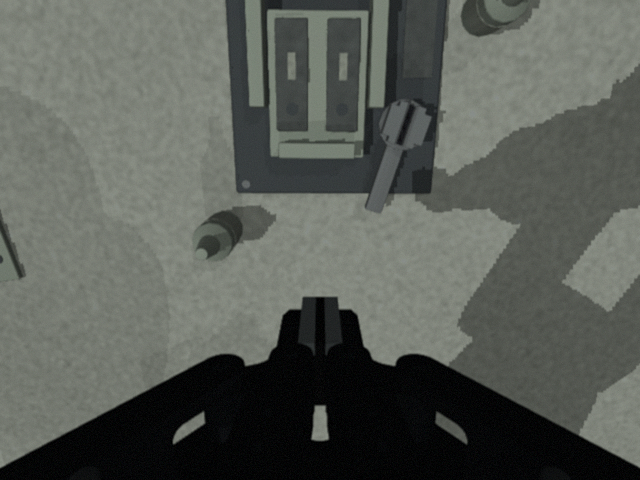

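The wrist view shows the carrier tab at (317,150), the screw at (406,124), the bar end at (376,207), and dropper1 at (215,240), left of the path. I'll enlarge it.

```bash
python3 -c "
from h import *
s=load('w1');crop(s,'w1c',220,0,240,220,3.3)"
```

```text
(no output)
```

View pics/w1c.png

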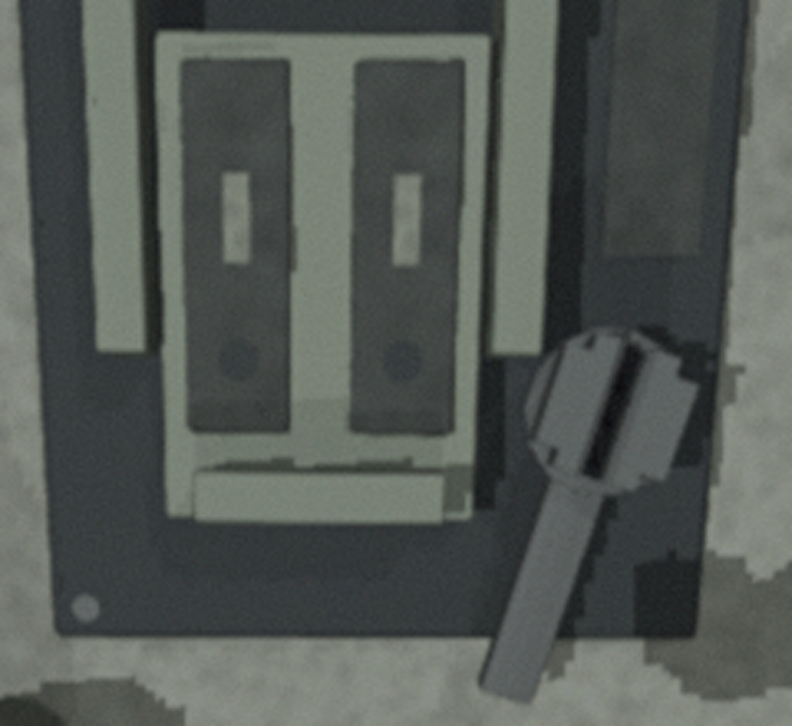

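```bash
python3 -c "
from h import *
s=load('w1')
def D(u,v,z,n): print(n,P(s,220+u/3.3,v/3.3,z).round(1))
D(195,520,35,'tabL');D(443,522,35,'tabR');D(97,352,28,'LrailOut');D(146,352,28,'LrailIn');D(493,354,28,'RrailIn');D(541,354,28,'RrailOut')
D(60,635,8,'plate BL');D(693,635,8,'plate BR');D(156,34,22,'carFL');D(490,36,22,'carFR')
D(635,347,34,'slot top');D(594,474,34,'slot bot');D(612,412,34,'head')
D(482,685,22,'barL');D(530,702,22,'barR')
"
```

```text
tabL [ 491.9 -211.1   35. ]
tabR [ 490.1 -260.8   35. ]
LrailOut [ 524.6 -192.8   28. ]
LrailIn [ 524.3 -202.5   28. ]
RrailIn [ 522.  -271.4   28. ]
RrailOut [ 521.8 -280.9   28. ]
plate BL [ 465.3 -176.4    8. ]
plate BR [ 461.2 -319.5    8. ]
carFL [ 581.8 -207.5   22. ]
carFR [ 579.6 -271.1   22. ]
slot top [ 522.3 -298.2   34. ]
slot bot [ 498.6 -291.    34. ]
head [ 510.3 -294.2   34. ]
barL [ 454.  -270.2   22. ]
barR [ 449.9 -280.7   22. ]
```

```bash
python3 -m jog '[{"tx":0.1,"ty":0,"tz":0.2,"ax":0,"ay":0,"az":0,"hand":0},{"tx":0.1,"ty":0,"tz":0.47,"ax":0,"ay":0,"az":0,"hand":0},{"tx":0.1,"ty":0,"tz":0.7,"ax":0,"ay":0,"az":0,"hand":0},{"tx":0.1,"ty":0,"tz":0.95,"ax":0,"ay":0,"az":0,"hand":0},{"tx":0.1,"ty":0,"tz":0.95,"ax":0,"ay":0,"az":0,"hand":0}]' 40
python3 -c "
from h import *
w=snap('wrist','w2')
go(480,-236,190,-1.9)"
```

```text
time: 1.7
tool_pos: [449.8, -239.0, 183.0]
tcp_rot: [-179.6, 0.6, -2.0]
ft_force: [-1.5, 0.2, -1.3]
finger_gap: -0.1
t 1.75 p [ 451.2 -239.7  186.7] rot [-179.73    0.48   -1.97] F [-0.6  0.5  1. ] gap -0.1
  shift [ 0.191 -0.031 -0.023] turn [-0.006  0.011 -0.001] mm [28.7 -4.7 -3.5] deg [-0.27  0.48 -0.07]
```

View pics/w2.png

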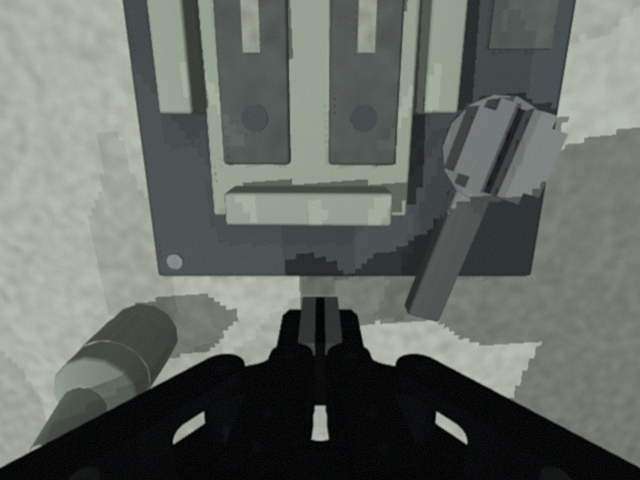

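The closed fingers at (320,300) are behind the tab, which spans (225–391,205). The path is clear.

```bash
python3 -m jog '[{"tx":0.1,"ty":-0.02,"tz":-0.01,"ax":0,"ay":0,"az":0,"hand":0},{"tx":0.17,"ty":-0.02,"tz":-0.01,"ax":0,"ay":0,"az":0,"hand":0},{"tx":0.22,"ty":-0.02,"tz":-0.01,"ax":0,"ay":0,"az":0,"hand":0},{"tx":0.26,"ty":-0.02,"tz":-0.01,"ax":0,"ay":0,"az":0,"hand":0},{"tx":0.3,"ty":-0.02,"tz":-0.01,"ax":0,"ay":0,"az":0,"hand":0}]' 40
python3 -c "
from h import *
go(512,-236,190,-1.9)"
```

```text
time: 2.17
tool_pos: [500.2, -239.1, 194.3]
tcp_rot: [179.9, -0.1, -1.9]
ft_force: [-1.7, -1.2, 0.3]
finger_gap: 0.1
t 2.17 p [ 500.2 -239.1  194.3] rot [ 1.7992e+02 -1.1000e-01 -1.8700e+00] F [-1.7 -1.2  0.3] gap 0.1
  shift [ 0.078 -0.023  0.029] turn [ 0.002 -0.002  0.001] mm [11.7 -3.5  4.3] deg [ 0.08 -0.11  0.03]
```

```bash
python3 -m jog '[{"tx":0.02,"ty":0,"tz":0.02,"ax":0,"ay":0,"az":0,"hand":0},{"tx":0.035,"ty":0,"tz":0.02,"ax":0,"ay":0,"az":0,"hand":0},{"tx":0.05,"ty":0,"tz":0.02,"ax":0,"ay":0,"az":0,"hand":0},{"tx":0.06,"ty":0,"tz":0.02,"ax":0,"ay":0,"az":0,"hand":0},{"tx":0.06,"ty":0,"tz":0.02,"ax":0,"ay":0,"az":0,"hand":0}]' 40
python3 -c "
from h import *
w=snap('wrist','w3')
go(512,-236,190,-1.9)"
```

```text
time: 2.58
tool_pos: [508.5, -238.3, 189.4]
tcp_rot: [-180.0, 0.0, -1.8]
ft_force: [1.4, 0.8, -0.2]
finger_gap: 0.1
t 2.63 p [ 508.4 -238.3  189.4] rot [-1.7999e+02  1.0000e-02 -1.8300e+00] F [ 0.3 -0.3  1. ] gap -0.2
  shift [ 0.023 -0.016 -0.004] turn [-0.     0.     0.002] mm [ 3.5 -2.4 -0.6] deg [-0.01  0.01  0.07]
```

View pics/w3.png

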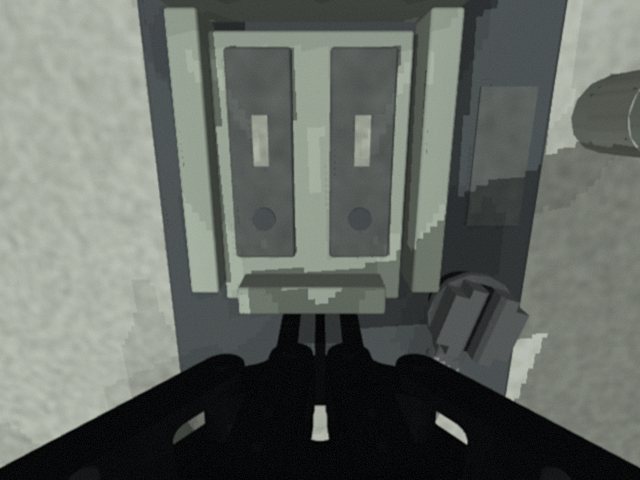

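The carrier slides with the fingers and its front edge (v≈30) is near the end wall. I'll keep pushing in small steps.

```bash
python3 -m jog '[{"tx":0.02,"ty":0,"tz":0,"ax":0,"ay":0,"az":0,"hand":0},{"tx":0.03,"ty":0,"tz":0,"ax":0,"ay":0,"az":0,"hand":0},{"tx":0.04,"ty":0,"tz":0,"ax":0,"ay":0,"az":0,"hand":0},{"tx":0.04,"ty":0,"tz":0,"ax":0,"ay":0,"az":0,"hand":0}]' 40
python3 -m jog '[{"tx":0.01,"ty":0,"tz":0,"ax":0,"ay":0,"az":0,"hand":0},{"tx":0.02,"ty":0,"tz":0,"ax":0,"ay":0,"az":0,"hand":0},{"tx":0.02,"ty":0,"tz":0,"ax":0,"ay":0,"az":0,"hand":0}]' 40
```

```text
time: 2.97
tool_pos: [513.9, -238.5, 189.3]
tcp_rot: [-180.0, 0.2, -1.8]
ft_force: [-6.6, 0.3, 4.4]
finger_gap: -0.3
time: 3.22
tool_pos: [514.9, -238.6, 188.7]
tcp_rot: [-179.9, 0.5, -1.8]
ft_force: [-19.9, 1.5, 14.2]
finger_gap: 0.0
```

There's a 20 N reaction where the stop was predicted, so the carrier is home. I'll back off and rise to check.

```bash
python3 -m jog '[{"tx":-0.1,"ty":0,"tz":0,"ax":0,"ay":0,"az":0,"hand":0},{"tx":-0.25,"ty":0,"tz":0,"ax":0,"ay":0,"az":0,"hand":0},{"tx":-0.4,"ty":0,"tz":-0.2,"ax":0,"ay":0,"az":0,"hand":0},{"tx":-0.4,"ty":0,"tz":-0.5,"ax":0,"ay":0,"az":0,"hand":0},{"tx":-0.4,"ty":0,"tz":-0.75,"ax":0,"ay":0,"az":0,"hand":0}]' 40
python3 -m jog '[{"tx":0.1,"ty":0,"tz":-0.2,"ax":0,"ay":0,"az":0,"hand":0},{"tx":0.1,"ty":0,"tz":-0.2,"ax":0,"ay":0,"az":0,"hand":0},{"tx":0.1,"ty":0,"tz":-0.2,"ax":0,"ay":0,"az":0,"hand":0}]' 40
python3 -c "
from h import *
w=snap('wrist','w4');crop(w,'w4c',200,0,260,220,3)
go(606,204,300,-1.9)"
```

```text
time: 3.63
tool_pos: [455.5, -236.0, 301.3]
tcp_rot: [-179.9, 0.2, -1.9]
ft_force: [2.3, -1.4, 0.4]
finger_gap: -0.1
time: 3.88
tool_pos: [473.8, -237.7, 335.1]
tcp_rot: [179.8, -0.3, -1.8]
ft_force: [-1.2, 0.3, -1.2]
finger_gap: 0.1
t 3.93 p [ 472.8 -237.3  332.6] rot [ 1.7995e+02 -8.0000e-02 -1.8200e+00] F [-0.9  0.4 -0.5] gap 0.1
  shift [ 0.794 -2.969  0.216] turn [ 0.001 -0.002  0.002] mm [ 119.1 -445.3   32.4] deg [ 0.05 -0.08  0.08]
```

View pics/w4c.png

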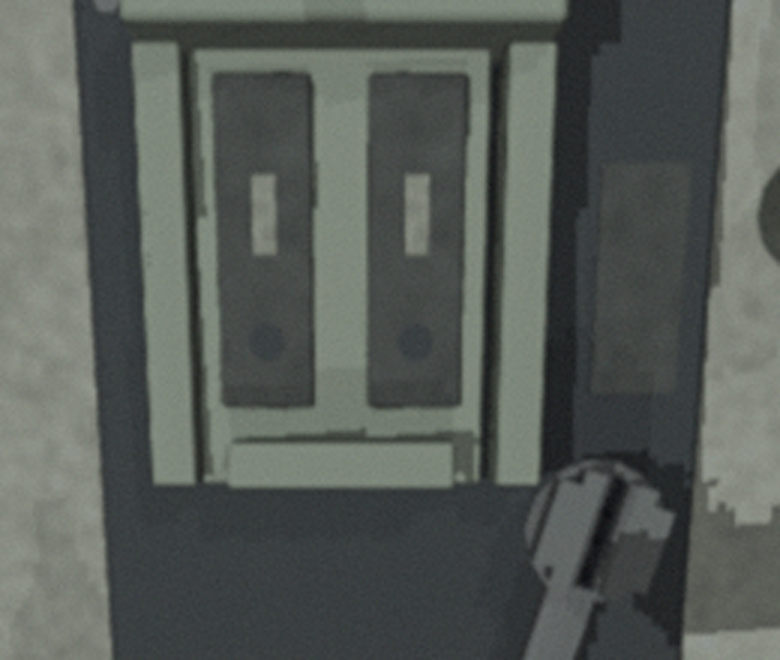

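The carrier's tab is flush with the rail ends (crop v≈485), so it is home. Now to the rack.

```bash
python3 -m jog '[{"tx":0.1,"ty":-0.27,"tz":-0.2,"ax":0,"ay":0,"az":0,"hand":1},{"tx":0.1,"ty":-0.54,"tz":-0.3,"ax":0,"ay":0,"az":0,"hand":1},{"tx":0.1,"ty":-0.8,"tz":-0.3,"ax":0,"ay":0,"az":0,"hand":1},{"tx":0.1,"ty":-1,"tz":-0.3,"ax":0,"ay":0,"az":0,"hand":1}]' 40
python3 -m jog '[{"tx":0.1,"ty":-1,"tz":0,"ax":0,"ay":0,"az":0,"hand":1},{"tx":0.1,"ty":-1,"tz":0,"ax":0,"ay":0,"az":0,"hand":1},{"tx":0.1,"ty":-1,"tz":0,"ax":0,"ay":0,"az":0,"hand":1},{"tx":0.1,"ty":-1,"tz":0,"ax":0,"ay":0,"az":0,"hand":1}]' 40
python3 -m jog '[{"tx":0.1,"ty":-1,"tz":0,"ax":0,"ay":0,"az":0,"hand":1},{"tx":0.1,"ty":-1,"tz":0,"ax":0,"ay":0,"az":0,"hand":1},{"tx":0.1,"ty":-1,"tz":0,"ax":0,"ay":0,"az":0,"hand":1},{"tx":0.1,"ty":-1,"tz":0,"ax":0,"ay":0,"az":0,"hand":1},{"tx":0.1,"ty":-1,"tz":0,"ax":0,"ay":0,"az":0,"hand":1}]' 40
python3 -c "
from h import *
w=snap('wrist','w5')
go(606,204,300,-1.9)"
```

```text
time: 4.27
tool_pos: [492.0, -86.2, 376.4]
tcp_rot: [-180.0, 0.0, -1.9]
ft_force: [0.6, 0.9, -0.2]
finger_gap: 48.3
time: 4.6
tool_pos: [511.2, 65.1, 374.6]
tcp_rot: [-179.9, 0.2, -1.7]
ft_force: [0.4, -0.4, -0.8]
finger_gap: 85.4
time: 5.02
tool_pos: [530.9, 215.5, 374.1]
tcp_rot: [-180.0, 0.2, -1.6]
ft_force: [1.1, 0.6, -0.5]
finger_gap: 85.4
t 5.07 p [531.  213.5 374.1] rot [179.94   0.25  -1.61] F [-0.1 -0.5 -1. ] gap 85.6
  shift [0.504 0.048 0.492] turn [0.001 0.006 0.006] mm [75.6  7.3 73.7] deg [0.06 0.25 0.29]
```

View pics/w5.png

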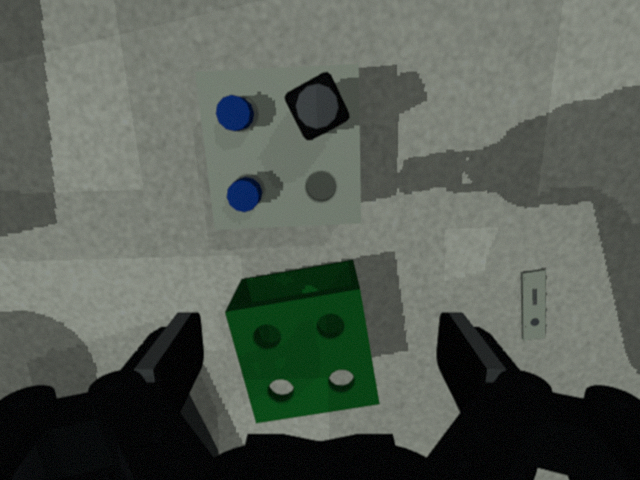

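The driver handle's square is at (317,105), rotated. The tubes are at (235,113) and (244,194), and the free hole is at (321,186).

```bash
python3 -c "
from h import *
s=load('w5');crop(s,'w5c',190,55,180,180,4)"
```

```text
(no output)
```

View pics/w5c.png

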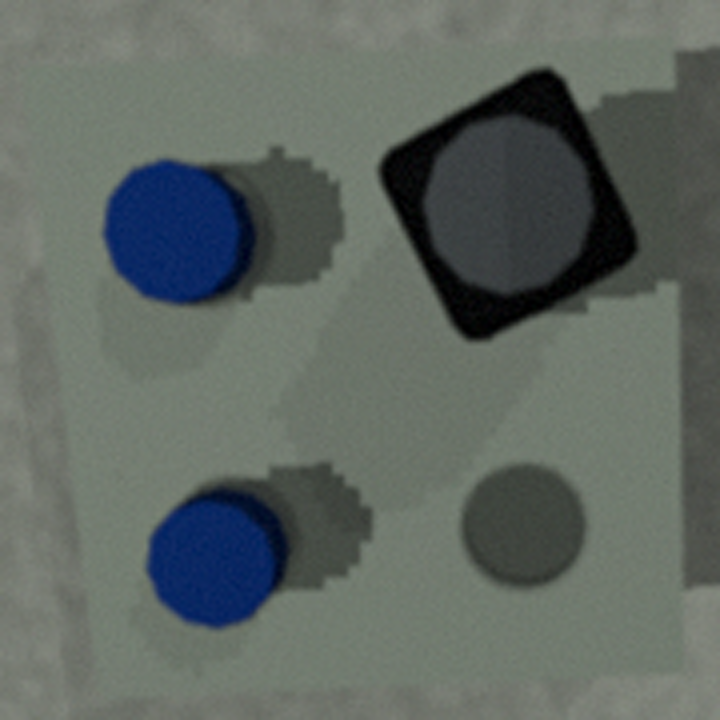

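```bash
python3 -c "
from h import *
s=load('w5')
D=lambda u,v,z:P(s,190+u/4,55+v/4,z)
for a,b in [((395,153),(535,76)),((562,85),(630,225)),((618,262),(490,333)),((458,322),(386,185))]:
    p,q=D(*a,134),D(*b,134); d=(q-p); print(p.round(1),q.round(1),'ang',np.degrees(np.arctan2(d[1],d[0])).round(1)%90)
print('cap',D(508,204,138).round(1), 'handle c',np.mean([D(383,165,134),D(548,70,134),D(637,245,134),D(472,340,134)],0).round(1))
print('size',np.linalg.norm(D(383,165,134)-D(548,70,134)))
print('tubes',D(174,232,92).round(1),D(213,560,92).round(1),'hole',D(523,525,68).round(1))
print('rack corners',[D(*c,68).round(1).tolist() for c in [(15,60),(675,38),(683,672),(97,697)]])
t=load('top0');print('top cap',P(t,172.3,202.2,138).round(1),P(t,130+340/6,180+345/6,68).round(1))
"
```

```text
[617. 229. 134.] [625.4 211.5 134. ] ang 25.400000000000006
[624.2 208.2 134. ] [607.7 200.  134. ] ang 26.400000000000006
[603.3 201.5 134. ] [595.1 218.  134. ] ang 26.5
[596.6 222.  134. ] [613.3 230.4 134. ] ang 26.4
cap [610.5 215.2 138. ] handle c [610.3 215.  134. ]
size 23.169101635249017
tubes [609.7 265.8  92. ] [559.8 264.2  92. ] hole [560.3 214.5  68. ]
rack corners [[637.2, 293.8, 68.0], [637.4, 188.2, 68.0], [533.3, 186.7, 68.0], [531.7, 291.8, 68.0]]
top cap [610.5 212.4 138. ] [560.5 211.8  68. ]
```

```bash
python3 -m jog '[{"tx":0.2,"ty":0,"tz":0,"ax":0,"ay":0,"az":-0.15,"hand":1},{"tx":0.4,"ty":0,"tz":0,"ax":0,"ay":0,"az":-0.3,"hand":1},{"tx":0.53,"ty":0,"tz":0,"ax":0,"ay":0,"az":-0.45,"hand":1},{"tx":0.53,"ty":0,"tz":0,"ax":0,"ay":0,"az":-0.6,"hand":1},{"tx":0.53,"ty":0,"tz":0,"ax":0,"ay":0,"az":-0.78,"hand":1}]' 90
python3 -c "
from h import *
go(610.4,214.8,374,116.4);s=sense();print(s['joint_pos'].round(1))"
```

```text
time: 5.48
tool_pos: [612.0, 206.8, 374.2]
tcp_rot: [-180.0, 0.2, 32.5]
ft_force: [-1.4, -0.3, 0.3]
finger_gap: 85.1
t 5.48 p [612.  206.8 374.2] rot [-179.96    0.23   32.54] F [-1.4 -0.3  0.3] gap 85.1
  shift [ 0.02  -0.051  0.001] turn [-0.005  0.003 -1.864] mm [ 3.  -7.6  0.2] deg [ -0.21   0.16 -83.86]
[14.1 15.5 79.4 -0.  85.4 71.6]
```

```bash
python3 -m jog '[{"tx":0,"ty":0,"tz":0,"ax":0,"ay":0,"az":-0.15,"hand":1},{"tx":0,"ty":0,"tz":0,"ax":0,"ay":0,"az":-0.3,"hand":1},{"tx":0,"ty":0,"tz":0,"ax":0,"ay":0,"az":-0.45,"hand":1},{"tx":0,"ty":0,"tz":0,"ax":0,"ay":0,"az":-0.6,"hand":1},{"tx":0,"ty":0,"tz":0,"ax":0,"ay":0,"az":-0.75,"hand":1}]' 90
python3 -m jog '[{"tx":0,"ty":0,"tz":0,"ax":0,"ay":0,"az":-0.15,"hand":1},{"tx":0,"ty":0,"tz":0,"ax":0,"ay":0,"az":-0.3,"hand":1},{"tx":0,"ty":0,"tz":0,"ax":0,"ay":0,"az":-0.45,"hand":1},{"tx":0,"ty":0,"tz":0,"ax":0,"ay":0,"az":-0.6,"hand":1},{"tx":0,"ty":0,"tz":0,"ax":0,"ay":0,"az":-0.75,"hand":1}]' 90
python3 -c "
from h import *
go(610.4,214.8,374,116.4)"
```

```text
time: 5.9
tool_pos: [611.0, 207.0, 374.8]
tcp_rot: [-179.9, 0.1, 66.3]
ft_force: [0.6, 0.3, -0.5]
finger_gap: 85.3
time: 6.32
tool_pos: [611.0, 207.0, 374.8]
tcp_rot: [-179.8, 0.0, 100.1]
ft_force: [-0.3, -0.6, 0.1]
finger_gap: 85.3
t 6.32 p [611.  207.  374.8] rot [-1.7980e+02  4.0000e-02  1.0008e+02] F [-0.3 -0.6  0.1] gap 85.3
  shift [0.052 0.005 0.005] turn [-0.004  0.    -0.363] mm [7.7 0.8 0.8] deg [-2.000e-01  1.000e-02 -1.632e+01]
```

```bash
python3 -m jog '[{"tx":0.05,"ty":0,"tz":0,"ax":0,"ay":0,"az":-0.15,"hand":1},{"tx":0.05,"ty":0,"tz":0,"ax":0,"ay":0,"az":-0.3,"hand":1},{"tx":0.05,"ty":0,"tz":0,"ax":0,"ay":0,"az":-0.363,"hand":1},{"tx":0.05,"ty":0,"tz":0,"ax":0,"ay":0,"az":-0.363,"hand":1}]' 90
python3 -c "
from h import *
go(610.4,214.8,374,116.4)
w=snap('wrist','w6')
print(proj(w,[610.4,214.8,138]))
go(610.4,214.8,374,116.4)
"
```

```text
time: 6.65
tool_pos: [609.7, 214.7, 375.0]
tcp_rot: [-179.8, -0.0, 116.2]
ft_force: [0.7, 1.0, -0.4]
finger_gap: 85.3
t 6.65 p [609.7 214.7 375. ] rot [-1.7981e+02 -1.0000e-02  1.1624e+02] F [ 0.7  1.  -0.4] gap 85.3
  shift [-0.001  0.005  0.006] turn [-0.004 -0.    -0.004] mm [-0.2  0.7  1. ] deg [-0.19 -0.01 -0.16]
[323.97715562 264.33063866]
t 6.7 p [609.8 214.7 375.2] rot [-1.7983e+02 -1.0000e-02  1.1603e+02] F [-0.3  0.2 -0.3] gap 85.2
  shift [-0.002  0.004  0.008] turn [-0.004 -0.    -0.008] mm [-0.2  0.6  1.2] deg [-0.17 -0.01 -0.37]
```

View pics/w6.png

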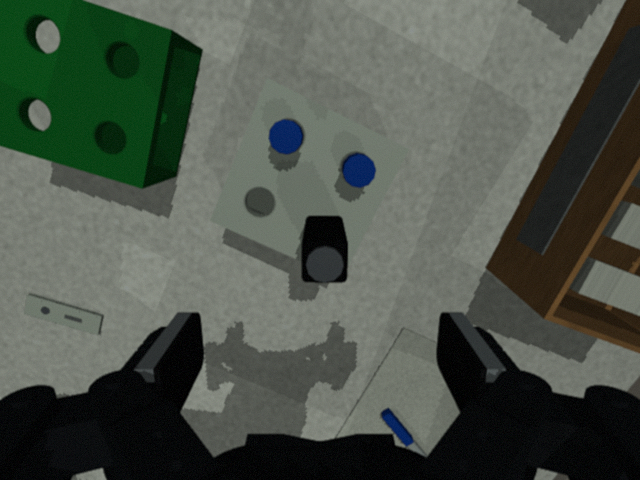

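The cap is at (324.5,263), matching the predicted (324,264). The handle's flats line up with the jaws and the jaws are clear of the tubes.

```bash
python3 -c "
from h import *
s=load('w6');crop(s,'w6c',270,190,110,110,6);print(P(s,324.5,264,138).round(1))
print(P(s,286.5,135.5,92).round(1),P(s,359,169.5,92).round(1),P(s,260,201,68).round(1))"
```

```text
[610.6 215.1 138. ]
[560.  265.3  92. ] [609.6 266.7  92. ] [560.4 215.1  68. ]
```

View pics/w6c.png

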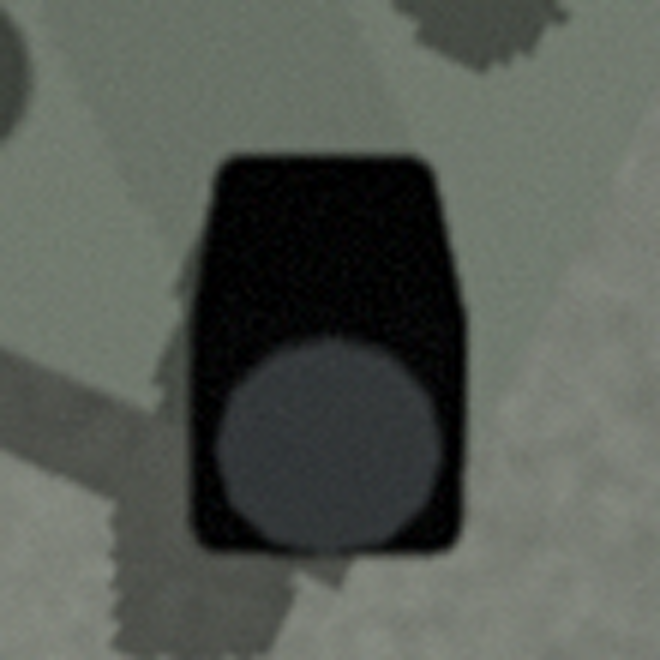

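```bash
python3 -m jog '[{"tx":0,"ty":0.006,"tz":0.25,"ax":0,"ay":0,"az":0,"hand":1},{"tx":0,"ty":0.006,"tz":0.45,"ax":0,"ay":0,"az":0,"hand":1},{"tx":0,"ty":0.006,"tz":0.6,"ax":0,"ay":0,"az":0,"hand":1},{"tx":0,"ty":0.006,"tz":0.68,"ax":0,"ay":0,"az":0,"hand":1},{"tx":0,"ty":0.006,"tz":0.68,"ax":0,"ay":0,"az":0,"hand":1}]' 90
python3 -m jog '[{"tx":0,"ty":0,"tz":0,"ax":0,"ay":0,"az":0,"hand":0},{"tx":0,"ty":0,"tz":0,"ax":0,"ay":0,"az":0,"hand":0},{"tx":0,"ty":0,"tz":0,"ax":0,"ay":0,"az":0,"hand":0},{"tx":0,"ty":0,"tz":0,"ax":0,"ay":0,"az":0,"hand":0},{"tx":0,"ty":0,"tz":0,"ax":0,"ay":0,"az":0,"hand":0}]' 90
python3 -m jog '[{"tx":0,"ty":0,"tz":0,"ax":0,"ay":0,"az":0,"hand":0},{"tx":0,"ty":0,"tz":0,"ax":0,"ay":0,"az":0,"hand":0},{"tx":0,"ty":0,"tz":0,"ax":0,"ay":0,"az":0,"hand":0}]' 90
python3 -c "
from h import *
go(610.5,215,272,116.4)
"
```

```text
time: 7.12
tool_pos: [609.2, 215.3, 270.2]
tcp_rot: [-179.6, -0.1, 116.0]
ft_force: [0.8, 0.1, 1.0]
finger_gap: 85.9
time: 7.53
tool_pos: [611.4, 216.5, 276.6]
tcp_rot: [179.9, 0.0, 116.2]
ft_force: [-0.3, -0.1, 0.5]
finger_gap: 25.3
time: 7.78
tool_pos: [611.4, 216.6, 276.7]
tcp_rot: [179.9, 0.0, 116.2]
ft_force: [-0.3, -0.7, 6.4]
finger_gap: 24.7
t 7.78 p [611.4 216.6 276.7] rot [1.7985e+02 3.0000e-02 1.1616e+02] F [-0.3 -0.7  6.4] gap 24.7
  shift [-0.007 -0.01   0.031] turn [ 0.003  0.001 -0.005] mm [-1.  -1.5  4.7] deg [ 0.15  0.03 -0.24]
```

Gripped, gap 24.7 mm. Lifting.

```bash
python3 -m jog '[{"tx":0,"ty":0,"tz":-0.08,"ax":0,"ay":0,"az":0,"hand":0},{"tx":0,"ty":0,"tz":-0.25,"ax":0,"ay":0,"az":0,"hand":0},{"tx":0,"ty":0,"tz":-0.45,"ax":0,"ay":0,"az":0,"hand":0},{"tx":0,"ty":0,"tz":-0.65,"ax":0,"ay":0,"az":0,"hand":0},{"tx":0,"ty":0,"tz":-0.85,"ax":0,"ay":0,"az":0,"hand":0}]' 120
python3 -m jog '[{"tx":0,"ty":0,"tz":0,"ax":0,"ay":0,"az":0,"hand":0},{"tx":0,"ty":0,"tz":0,"ax":0,"ay":0,"az":0,"hand":0}]' 120
python3 -c "
from h import *
go(610.5,215,272,116.4)
w=snap('wrist','w7'); s=snap('scene','s7'); t=snap('top','t7')
g=proj(s,[611,216,200]).astype(int);print(g); crop(s,'s7c',max(0,g[0]-70),max(g[1]-60,0),140,140,5)
"
```

```text
time: 8.2
tool_pos: [610.5, 216.3, 404.1]
tcp_rot: [-180.0, -0.0, 116.2]
ft_force: [1.0, 0.7, -0.6]
finger_gap: 24.4
time: 8.37
tool_pos: [611.4, 216.6, 406.3]
tcp_rot: [179.7, 0.1, 116.2]
ft_force: [-0.8, 0.2, -2.2]
finger_gap: 24.2
t 8.37 p [611.4 216.6 406.3] rot [1.7968e+02 6.0000e-02 1.1616e+02] F [-0.8  0.2 -2.2] gap 24.2
  shift [-0.006 -0.015  0.896] turn [ 0.007  0.001 -0.005] mm [ -0.9  -2.2 134.3] deg [ 0.32  0.06 -0.24]
[460 141]
```

View pics/w7.png

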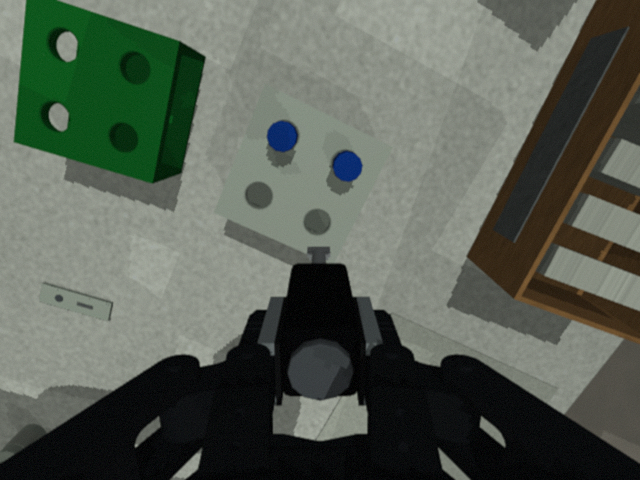

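View pics/s7c.png

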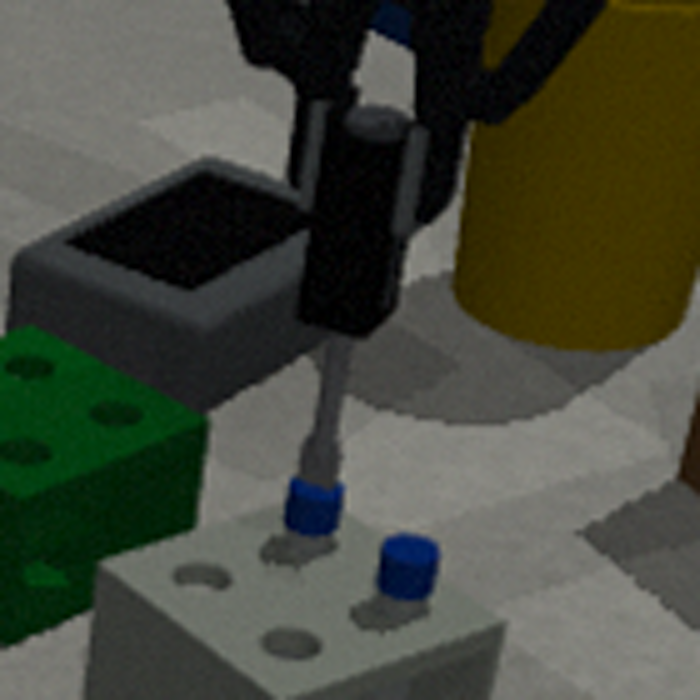

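```bash
python3 -c "
from h import *
s=load('w7');crop(s,'w7c',270,200,100,110,6)"
```

```text
(no output)
```

View pics/w7c.png

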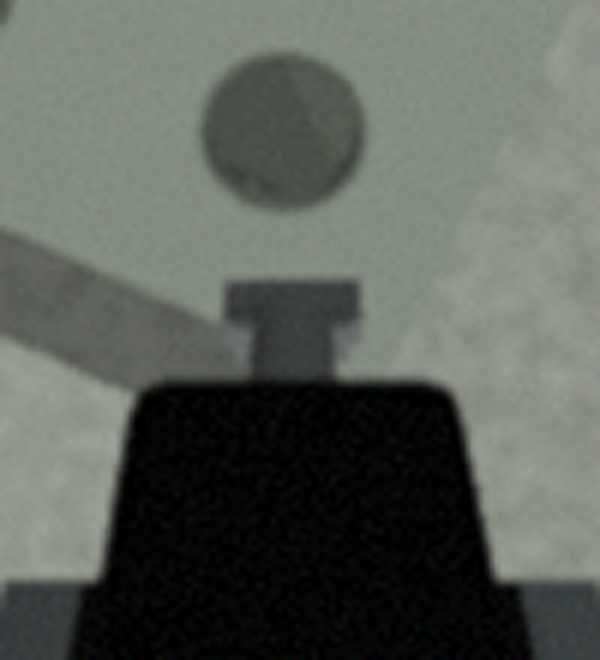

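The wrist view shows the driver upright and centred at u≈319. The blade's width runs along the jaw direction (tool y), so the insertion yaw is about slot angle + 90 ≡ 73°.

```bash
python3 -c "
from h import *
s=load('w7');p=P(s,318.7,247.2,135.5);d=p-np.array([611.4,216.6,0]);a=np.radians(116.16);print(p.round(1),'toolx',d[0]*np.cos(a)+d[1]*np.sin(a),'tooly',d[0]*np.sin(a)-d[1]*np.cos(a))
p=P(s,318.7,247.2);print(p, s['z_map'][247,319])"
python3 -m jog '[{"tx":-0.2,"ty":-0.15,"tz":0,"ax":0,"ay":0,"az":0,"hand":0},{"tx":-0.4,"ty":-0.3,"tz":0,"ax":0,"ay":0,"az":0,"hand":0},{"tx":-0.6,"ty":-0.46,"tz":0,"ax":0,"ay":0,"az":0,"hand":0},{"tx":-0.8,"ty":-0.61,"tz":0,"ax":0,"ay":0,"az":0,"hand":0},{"tx":-1,"ty":-0.76,"tz":0,"ax":0,"ay":0,"az":0,"hand":0}]' 120
python3 -m jog '[{"tx":-0.2,"ty":-0.15,"tz":0,"ax":0,"ay":0,"az":0,"hand":0},{"tx":-0.4,"ty":-0.3,"tz":0,"ax":0,"ay":0,"az":0,"hand":0},{"tx":-0.6,"ty":-0.46,"tz":0,"ax":0,"ay":0,"az":0,"hand":0},{"tx":-0.8,"ty":-0.61,"tz":0,"ax":0,"ay":0,"az":0,"hand":0},{"tx":-1,"ty":-0.76,"tz":0,"ax":0,"ay":0,"az":0,"hand":0}]' 120
python3 -c "
from h import *
go(510.3,-294.4,345,73.3)"
```

```text
[611.9 215.6 135.5] toolx -1.1354047362880504 tooly -0.023655644216917182
[611.57263094 216.18170324 137.70189708] 251.37997
time: 8.93
tool_pos: [573.5, 30.1, 400.4]
tcp_rot: [-179.8, -0.1, 116.2]
ft_force: [0.3, -0.5, -0.8]
finger_gap: 24.1
time: 9.35
tool_pos: [537.3, -154.9, 400.6]
tcp_rot: [-179.9, -0.1, 116.2]
ft_force: [0.2, -0.3, -1.1]
finger_gap: 24.2
t 9.35 p [ 537.3 -154.9  400.6] rot [-1.7988e+02 -1.4000e-01  1.1616e+02] F [ 0.2 -0.3 -1.1] gap 24.2
  shift [-0.756 -0.571  0.37 ] turn [-0.004 -0.002  0.952] mm [-113.4  -85.6   55.5] deg [-0.17 -0.09 42.86]
```

```bash
python3 -m jog '[{"tx":-0.2,"ty":-0.15,"tz":0.05,"ax":0,"ay":0,"az":0.15,"hand":0},{"tx":-0.4,"ty":-0.3,"tz":0.1,"ax":0,"ay":0,"az":0.3,"hand":0},{"tx":-0.6,"ty":-0.46,"tz":0.1,"ax":0,"ay":0,"az":0.45,"hand":0},{"tx":-0.756,"ty":-0.57,"tz":0.1,"ax":0,"ay":0,"az":0.6,"hand":0},{"tx":-0.756,"ty":-0.57,"tz":0.1,"ax":0,"ay":0,"az":0.75,"hand":0}]' 120
python3 -m jog '[{"tx":0,"ty":0,"tz":0,"ax":0,"ay":0,"az":0.15,"hand":0},{"tx":0,"ty":0,"tz":0,"ax":0,"ay":0,"az":0.2,"hand":0},{"tx":0,"ty":0,"tz":0,"ax":0,"ay":0,"az":0.2,"hand":0},{"tx":0,"ty":0,"tz":0,"ax":0,"ay":0,"az":0.2,"hand":0}]' 120
python3 -c "
from h import *
w=snap('wrist','w8')
go(510.3,-294.4,330,73.3)"
```

```text
time: 9.77
tool_pos: [509.6, -297.6, 385.0]
tcp_rot: [-179.8, 0.0, 81.8]
ft_force: [0.4, 0.4, -1.5]
finger_gap: 24.1
time: 10.1
tool_pos: [511.4, -292.7, 385.8]
tcp_rot: [-179.8, -0.1, 73.5]
ft_force: [0.3, 0.1, -1.5]
finger_gap: 24.5
t 10.15 p [ 511.5 -292.6  386.2] rot [-1.7988e+02 -4.0000e-02  7.3530e+01] F [ 0.2 -1.1 -0.6] gap 24.2
  shift [-0.014 -0.004  0.375] turn [-0.003 -0.001  0.005] mm [-2.1 -0.5 56.2] deg [-0.12 -0.04  0.23]
```

View pics/w8.png

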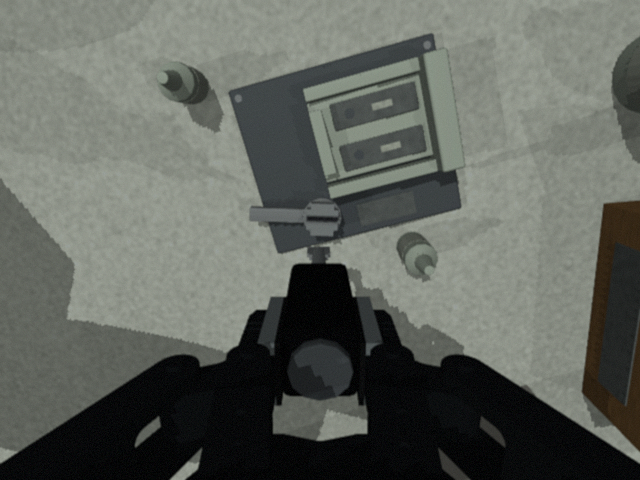

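The blade (318,248) and screw (322,217) are both in view, with the slot parallel to the blade.

```bash
python3 -c "
from h import *
s=load('w8');crop(s,'w8c',235,180,130,95,6)"
```

```text
(no output)
```

View pics/w8c.png

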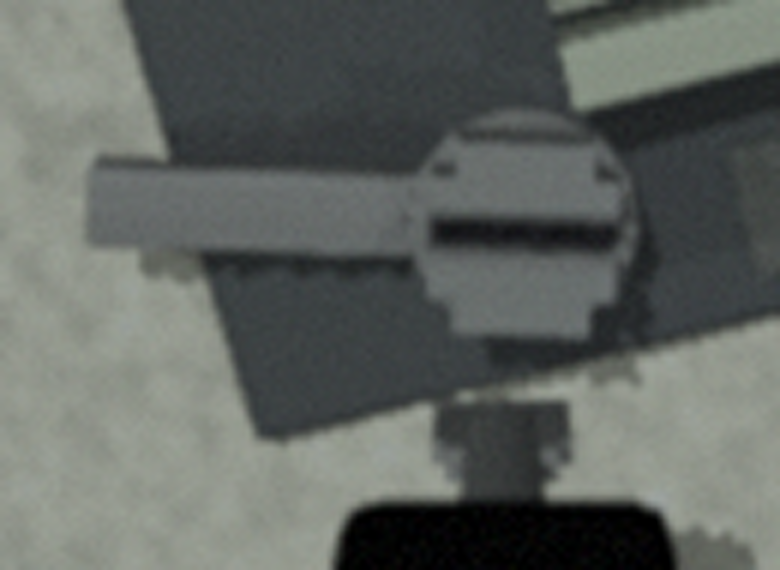

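```bash
python3 -c "
from h import *
s=load('w8')
D=lambda u,v,z:P(s,235+u/6,180+v/6,z)
for z in (27,34):
  a,b=D(432,229,z),D(615,233,z);d=a-b;print(a.round(1),b.round(1),((a+b)/2).round(1),np.degrees(np.arctan2(d[1],d[0])))
e=(D(90,160,22)+D(88,243,22))/2; print('bar end',e.round(1)); m=(D(415,177,22)+D(410,258,22))/2; d=e-m; print(np.degrees(np.arctan2(d[1],d[0])))
print('flange',D(525,225,30).round(1),'carrier/rail R end',D(575,108,28).round(1), D(560,50,28).round(1))
print('tip',D(502,402,386.2-270).round(1),D(502,402,386.2-269).round(1))
w=load('w4')
D=lambda u,v,z:P(w,200+u/3,v/3,z)
print('w4 head',D(600,530,34).round(1),'slot',D(622,478,34).round(1),D(590,585,34).round(1),'rails',D(154,485,28).round(1),D(540,485,28).round(1),'wall',D(122,20,42).round(1),D(565,22,42).round(1), 'tab',D(230,487,35).round(1),D(453,487,35).round(1))
"
```

```text
[ 498.2 -291.7   27. ] [ 522.8 -299.6   27. ] [ 510.5 -295.6   27. ] 162.21133557456383
[ 498.9 -290.2   34. ] [ 523.  -297.9   34. ] [ 510.9 -294.1   34. ] 162.21133557456395
bar end [ 451.9 -275.    22. ]
160.59789212065908
flange [ 511.1 -294.2   30. ] carrier/rail R end [ 522.4 -280.7   28. ] [ 522.6 -272.3   28. ]
tip [ 508.6 -292.8  116.2] [ 508.7 -292.5  117.2]
w4 head [ 511.5 -294.1   34. ] slot [ 522.9 -298.7   34. ] [ 499.  -292.1   34. ] rails [ 524.3 -193.    28. ] [ 521.4 -281.3   28. ] wall [ 615.1 -196.3   42. ] [ 612.  -283.2   42. ] tab [ 523.9 -211.1   35. ] [ 522.2 -260.8   35. ]
```

```bash
python3 -m jog '[{"tx":-0.011,"ty":0.007,"tz":0.2,"ax":0,"ay":0,"az":0.015,"hand":0},{"tx":-0.011,"ty":0.007,"tz":0.36,"ax":0,"ay":0,"az":0.015,"hand":0},{"tx":-0.011,"ty":0.007,"tz":0.44,"ax":0,"ay":0,"az":0.015,"hand":0},{"tx":-0.011,"ty":0.007,"tz":0.44,"ax":0,"ay":0,"az":0.015,"hand":0},{"tx":-0.011,"ty":0.007,"tz":0.44,"ax":0,"ay":0,"az":0.015,"hand":0}]' 120
python3 -m jog '[{"tx":0,"ty":0,"tz":0,"ax":0,"ay":0,"az":0,"hand":0},{"tx":0,"ty":0,"tz":0,"ax":0,"ay":0,"az":0,"hand":0}]' 120
python3 -c "
from h import *
w=snap('wrist','w9');crop(w,'w9c',235,180,130,95,6)
go(510.6,-294.6,310,72.8)"
```

```text
time: 10.57
tool_pos: [512.1, -294.4, 320.9]
tcp_rot: [-179.9, -0.0, 72.8]
ft_force: [0.3, -0.6, -0.5]
finger_gap: 24.4
time: 10.73
tool_pos: [512.9, -295.1, 323.6]
tcp_rot: [179.8, 0.1, 72.8]
ft_force: [0.2, 1.4, -0.9]
finger_gap: 23.8
t 10.78 p [ 512.8 -295.1  323.5] rot [1.7983e+02 5.0000e-02 7.2750e+01] F [-0.4 -0.3 -2.2] gap 24.0
  shift [-0.001 -0.015  0.09 ] turn [ 0.004  0.001 -0.001] mm [-0.2 -2.3 13.5] deg [ 0.17  0.05 -0.05]
```

View pics/w9c.png

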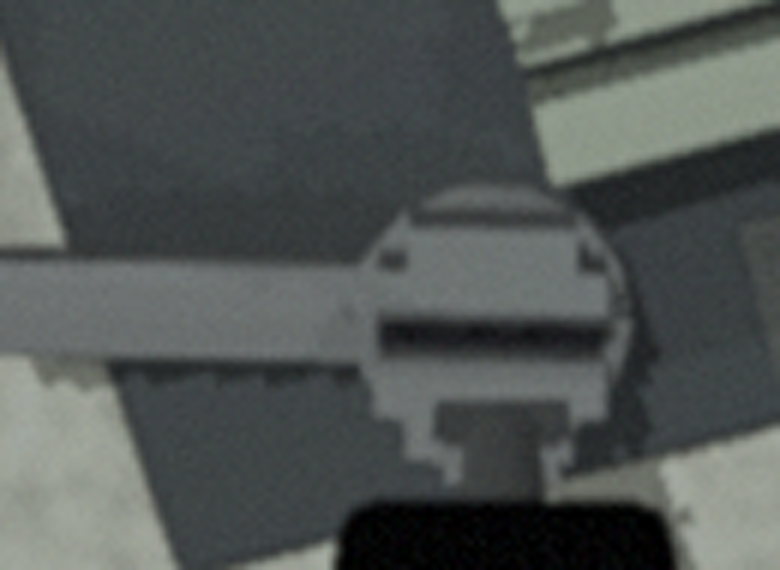

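```bash
python3 -c "
from h import *
s=load('w9')
T=np.array([512.8,-295.1,0]);a=np.radians(72.75)
def D(u,v,z,n):
  p=P(s,235+u/6,180+v/6,z);d=p-T
  print(n,z,p.round(1),'tool x %.1f y %.1f'%(d[0]*np.cos(a)+d[1]*np.sin(a),d[0]*np.sin(a)-d[1]*np.cos(a)))
c=-s['R'].T@s['t'];print('cam',c)
for z in (52.5,53.5,54.5): D(502,402,z,'tip')
for v in (318,336,358):
  for z in (34,27): D(494,v,z,'slot%d'%v)
D(495,209,34,'head far');D(495,186,30,'flange far')
print(s['z_map'][246:250,319])
"
```

```text
cam [ 533.44307853 -224.74321919  295.02015487]
tip 52.5 [ 511.3 -296.5   52.5] tool x -1.8 y -1.0
tip 53.5 [ 511.4 -296.2   53.5] tool x -1.5 y -1.0
tip 54.5 [ 511.5 -295.9   54.5] tool x -1.2 y -1.0
slot318 34 [ 511.7 -292.3   34. ] tool x 2.4 y -1.9
slot318 27 [ 511.1 -294.1   27. ] tool x 0.5 y -1.9
slot336 34 [ 511.1 -294.3   34. ] tool x 0.3 y -1.9
slot336 27 [ 510.5 -296.1   27. ] tool x -1.7 y -1.9
slot358 34 [ 510.3 -296.7   34. ] tool x -2.3 y -1.9
slot358 27 [ 509.7 -298.7   27. ] tool x -4.3 y -1.9
head far 34 [ 515.6 -280.3   34. ] tool x 15.0 y -1.7
flange far 30 [ 516.1 -278.6   30. ] tool x 16.7 y -1.7
[270.31677 250.64406 248.43922 236.1099 ]
```

```bash
python3 -m jog '[{"tx":0.007,"ty":-0.01,"tz":0.04,"ax":0,"ay":0,"az":0,"hand":0},{"tx":0.007,"ty":-0.01,"tz":0.08,"ax":0,"ay":0,"az":0,"hand":0},{"tx":0.007,"ty":-0.01,"tz":0.11,"ax":0,"ay":0,"az":0,"hand":0},{"tx":0.007,"ty":-0.01,"tz":0.11,"ax":0,"ay":0,"az":0,"hand":0},{"tx":0.007,"ty":-0.01,"tz":0.11,"ax":0,"ay":0,"az":0,"hand":0}]' 120
python3 -c "
from h import *
w=snap('wrist','w10');crop(w,'w10c',235,180,130,95,6)
go(510.6,-294.6,298,72.8)"
```

```text
time: 11.2
tool_pos: [510.9, -293.1, 304.1]
tcp_rot: [-179.9, -0.0, 72.7]
ft_force: [0.3, 0.1, -1.4]
finger_gap: 24.0
t 11.25 p [ 511.  -293.3  304.6] rot [-1.7996e+02 -1.0000e-02  7.2730e+01] F [ 0.5  0.1 -0.5] gap 24.0
  shift [-0.009 -0.     0.044] turn [-0.001 -0.    -0.001] mm [-1.4 -0.   6.6] deg [-0.04 -0.01 -0.07]
```

View pics/w10c.png

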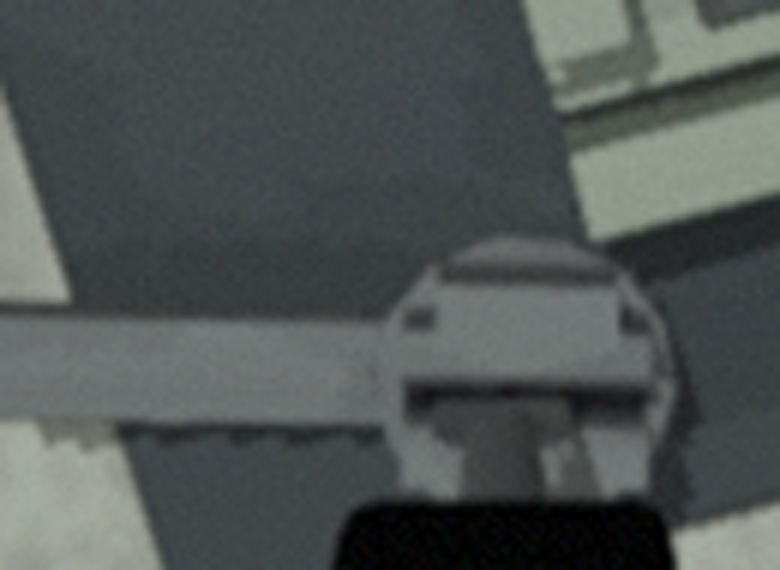

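```bash
python3 -c "
from h import *
s=load('w10')
T=np.array([511,-293.3,0]);a=np.radians(72.75)
def D(u,v,z,n):
  p=P(s,235+u/6,180+v/6,z);d=p-T
  print(n,z,p.round(1),'tool x %.1f y %.1f'%(d[0]*np.cos(a)+d[1]*np.sin(a),d[0]*np.sin(a)-d[1]*np.cos(a)))
for z in (35,36): D(502,402,z,'tip')
D(530,380,34,'slot near edge');D(530,380,32.4,'slot near edge');D(530,425,33,'far edge')
D(515,237,30,'flange far')
"
```

```text
tip 35 [ 508.4 -293.3   35. ] tool x -0.7 y -2.5
tip 36 [ 508.5 -293.    36. ] tool x -0.4 y -2.5
slot near edge 34 [ 511.9 -292.1   34. ] tool x 1.4 y 0.5
slot near edge 32.4 [ 511.7 -292.6   32.4] tool x 0.9 y 0.5
far edge 33 [ 510.3 -297.2   33. ] tool x -3.9 y 0.5
flange far 30 [ 514.7 -277.8   30. ] tool x 15.9 y -1.1
```

```bash
python3 -m jog '[{"tx":-0.006,"ty":0.011,"tz":0,"ax":0,"ay":0,"az":0,"hand":0},{"tx":-0.006,"ty":0.011,"tz":0.01,"ax":0,"ay":0,"az":0,"hand":0},{"tx":-0.006,"ty":0.011,"tz":0.02,"ax":0,"ay":0,"az":0,"hand":0},{"tx":-0.006,"ty":0.011,"tz":0.03,"ax":0,"ay":0,"az":0,"hand":0},{"tx":-0.006,"ty":0.011,"tz":0.03,"ax":0,"ay":0,"az":0,"hand":0}]' 120
python3 -c "
from h import *
w=snap('wrist','w11');crop(w,'w11c',235,180,130,95,6)
go(510.6,-294.6,298,72.8)"
```

```text
time: 11.67
tool_pos: [512.4, -294.5, 300.0]
tcp_rot: [-180.0, -0.0, 72.7]
ft_force: [0.8, -0.0, -0.8]
finger_gap: 23.7
t 11.72 p [ 512.3 -294.6  300.1] rot [-1.7997e+02 -2.0000e-02  7.2740e+01] F [-0.9  0.7 -1.2] gap 24.3
  shift [-0.004 -0.011  0.014] turn [-0.001 -0.    -0.001] mm [-0.6 -1.7  2.1] deg [-0.03 -0.02 -0.06]
```

View pics/w11c.png

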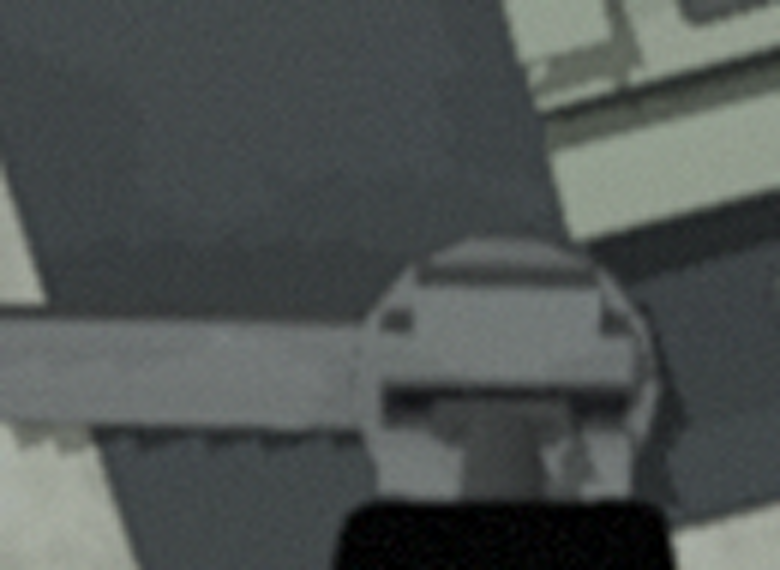

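The tip is at about z 31, below the head top (34), with no contact force: the blade is entering the slot. Continuing down.

```bash
python3 -m jog '[{"tx":0,"ty":0,"tz":0.01,"ax":0,"ay":0,"az":0,"hand":0},{"tx":0,"ty":0,"tz":0.015,"ax":0,"ay":0,"az":0,"hand":0},{"tx":0,"ty":0,"tz":0.02,"ax":0,"ay":0,"az":0,"hand":0},{"tx":0,"ty":0,"tz":0.02,"ax":0,"ay":0,"az":0,"hand":0}]' 120
python3 -m jog '[{"tx":0,"ty":0,"tz":0.006,"ax":0,"ay":0,"az":0,"hand":0},{"tx":0,"ty":0,"tz":0.012,"ax":0,"ay":0,"az":0,"hand":0},{"tx":0,"ty":0,"tz":0.012,"ax":0,"ay":0,"az":0,"hand":0}]' 120
python3 -c "
from h import *
w=snap('wrist','w12');crop(w,'w12c',235,180,130,95,6)
go(510.6,-294.6,296,72.8);print(sense()['wrist_torque'])"
```

```text
time: 12.05
tool_pos: [512.5, -294.6, 297.7]
tcp_rot: [180.0, -0.0, 72.7]
ft_force: [-1.5, 1.9, 2.2]
finger_gap: 24.0
time: 12.3
tool_pos: [512.6, -294.8, 297.5]
tcp_rot: [179.9, 0.0, 72.7]
ft_force: [-3.3, 4.5, 12.7]
finger_gap: 24.3
t 12.35 p [ 512.6 -294.8  297.5] rot [1.7994e+02 2.0000e-02 7.2740e+01] F [-4.1  4.  12.1] gap 24.2
  shift [-0.003 -0.013  0.01 ] turn [ 0.001  0.    -0.001] mm [-0.4 -2.   1.5] deg [ 0.06  0.02 -0.06]
[0.97735241 1.10540002 0.00657597]
```

View pics/w12c.png

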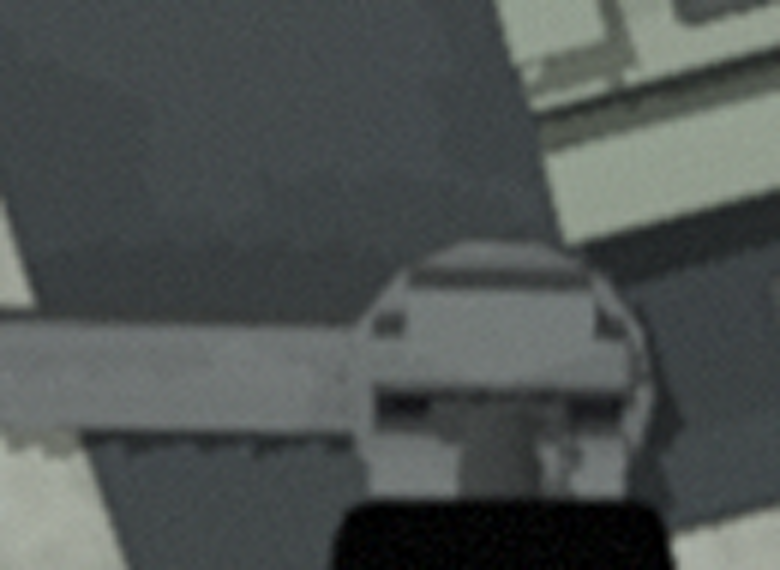

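Contact is at TCP 297.5, tip about z 28, which is the slot floor. In the picture the blade sits between the slot walls. Starting the clockwise turn gently.

```bash
python3 -m jog '[{"tx":0,"ty":0,"tz":-0.003,"ax":0,"ay":0,"az":0.06,"hand":0},{"tx":-0.001,"ty":0,"tz":-0.003,"ax":0,"ay":0,"az":0.12,"hand":0},{"tx":-0.002,"ty":0,"tz":-0.003,"ax":0,"ay":0,"az":0.18,"hand":0},{"tx":-0.003,"ty":0,"tz":-0.003,"ax":0,"ay":0,"az":0.24,"hand":0},{"tx":-0.003,"ty":0,"tz":-0.003,"ax":0,"ay":0,"az":0.3,"hand":0}]' 120
python3 -c "
from h import *
w=snap('wrist','w13');crop(w,'w13c',235,180,130,95,6)
go(510.6,-294.6,297,72.8);print(sense()['wrist_torque'])"
```

```text
time: 12.77
tool_pos: [512.9, -294.9, 297.6]
tcp_rot: [179.9, -0.1, 59.1]
ft_force: [0.5, 4.0, 7.7]
finger_gap: 24.2
t 12.82 p [ 513.  -294.9  297.6] rot [ 1.7989e+02 -7.0000e-02  5.8900e+01] F [0.6 4.1 7.8] gap 24.3
  shift [-0.007 -0.014  0.004] turn [ 0.003 -0.001 -0.309] mm [-1.  -2.2  0.6] deg [  0.12  -0.05 -13.9 ]
[1.15165098 0.04241653 0.02452772]
```

View pics/w13c.png

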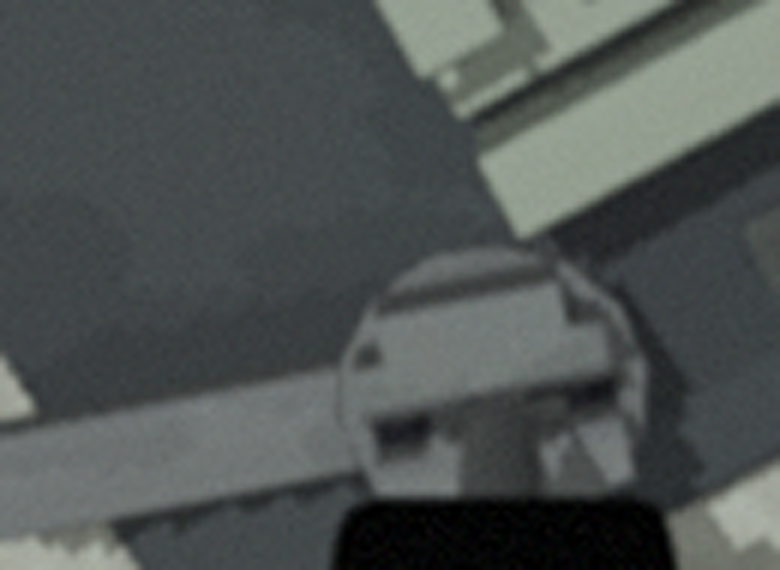

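The bar is starting to follow, with the slot about 9° behind the blade, so the slack is taken up and the blade is engaged. Continuing.

```bash
python3 -m jog '[{"tx":-0.002,"ty":0,"tz":0,"ax":0,"ay":0,"az":0.12,"hand":0},{"tx":-0.004,"ty":0,"tz":0,"ax":0,"ay":0,"az":0.24,"hand":0},{"tx":-0.006,"ty":0,"tz":0,"ax":0,"ay":0,"az":0.36,"hand":0},{"tx":-0.008,"ty":-0.002,"tz":0,"ax":0,"ay":0,"az":0.48,"hand":0},{"tx":-0.009,"ty":-0.002,"tz":0,"ax":0,"ay":0,"az":0.6,"hand":0}]' 120
python3 -c "
from h import *
w=snap('wrist','w14')
go(510.6,-294.6,297,-2);print(sense()['wrist_torque'])"
```

```text
time: 13.23
tool_pos: [512.3, -295.8, 297.6]
tcp_rot: [179.9, -0.2, 32.0]
ft_force: [1.8, 5.7, 6.1]
finger_gap: 24.2
t 13.28 p [ 512.3 -295.8  297.7] rot [ 1.7989e+02 -1.6000e-01  3.1560e+01] F [1.9 4.1 6.2] gap 24.2
  shift [-0.006 -0.013  0.004] turn [ 0.001 -0.004  0.746] mm [-0.8 -1.9  0.7] deg [ 0.06 -0.19 33.56]
[ 1.20889816 -0.5109553   0.07730164]
```

View pics/w14.png

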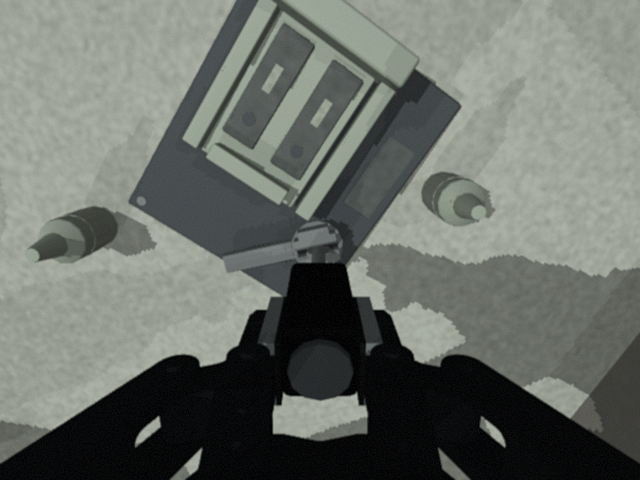

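The bar, around (265,255), is turning with the driver and the blade stays seated.

```bash
python3 -m jog '[{"tx":-0.002,"ty":0,"tz":0,"ax":0,"ay":0,"az":0.12,"hand":0},{"tx":-0.004,"ty":0,"tz":0,"ax":0,"ay":0,"az":0.24,"hand":0},{"tx":-0.006,"ty":0,"tz":0,"ax":0,"ay":0,"az":0.36,"hand":0},{"tx":-0.008,"ty":0,"tz":0,"ax":0,"ay":0,"az":0.48,"hand":0},{"tx":-0.009,"ty":0,"tz":0,"ax":0,"ay":0,"az":0.6,"hand":0}]' 120
python3 -c "
from h import *
go(510.6,-294.6,297,-2);print(sense()['wrist_torque'])"
```

```text
time: 13.7
tool_pos: [511.4, -296.5, 297.7]
tcp_rot: [180.0, -0.2, 5.0]
ft_force: [2.6, 4.3, 5.9]
finger_gap: 24.1
t 13.7 p [ 511.4 -296.5  297.7] rot [179.97  -0.24   5.  ] F [2.6 4.3 5.9] gap 24.1
  shift [-0.004 -0.013  0.004] turn [ 0.    -0.005  0.155] mm [-0.7 -1.9  0.7] deg [ 0.02 -0.24  7.  ]
[ 1.16078092 -1.02921044  0.06943263]
```

```bash
python3 -m jog '[{"tx":-0.001,"ty":0,"tz":0,"ax":0,"ay":0,"az":0.08,"hand":0},{"tx":-0.002,"ty":0,"tz":0,"ax":0,"ay":0,"az":0.16,"hand":0},{"tx":-0.003,"ty":0,"tz":0,"ax":0,"ay":0,"az":0.22,"hand":0},{"tx":-0.003,"ty":0,"tz":0,"ax":0,"ay":0,"az":0.26,"hand":0}]' 120
python3 -c "
from h import *
w=snap('wrist','w15');crop(w,'w15c',170,130,220,165,3.6)
go(510.6,-294.6,297,-2);print(sense()['wrist_torque'])"
```

```text
time: 14.03
tool_pos: [511.0, -296.6, 297.7]
tcp_rot: [-180.0, -0.3, -6.6]
ft_force: [5.1, 3.7, 5.4]
finger_gap: 24.2
t 14.08 p [ 511.  -296.6  297.7] rot [-180.     -0.25   -6.69] F [4.7 5.2 5.6] gap 23.7
  shift [-0.004 -0.013  0.004] turn [ 0.    -0.006 -0.104] mm [-0.7 -1.9  0.7] deg [ 0.01 -0.25 -4.69]
[ 1.04179982 -1.19833567  0.06148777]
```

View pics/w15c.png

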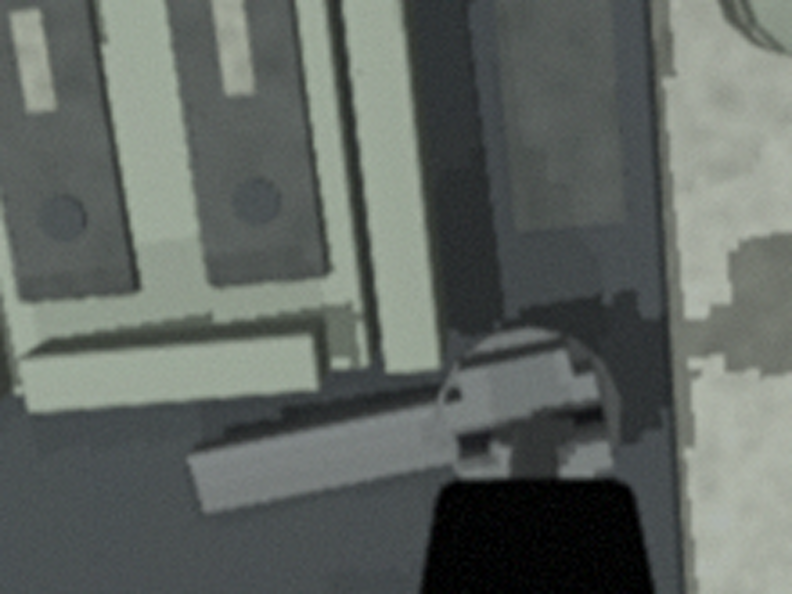

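The bar is about 8° short of parallel with the tab. Continuing until the torque rises at the stop.

```bash
python3 -m jog '[{"tx":-0.001,"ty":0,"tz":0,"ax":0,"ay":0,"az":0.05,"hand":0},{"tx":-0.002,"ty":0,"tz":0,"ax":0,"ay":0,"az":0.1,"hand":0},{"tx":-0.002,"ty":0,"tz":0,"ax":0,"ay":0,"az":0.14,"hand":0},{"tx":-0.002,"ty":0,"tz":0,"ax":0,"ay":0,"az":0.14,"hand":0}]' 120
python3 -c "
from h import *
print(sense()['wrist_torque'])"
python3 -m jog '[{"tx":0,"ty":0,"tz":0,"ax":0,"ay":0,"az":0.02,"hand":0},{"tx":0,"ty":0,"tz":0,"ax":0,"ay":0,"az":0.04,"hand":0},{"tx":0,"ty":0,"tz":0,"ax":0,"ay":0,"az":0.05,"hand":0}]' 120
python3 -c "
from h import *
print(sense()['wrist_torque'])
w=snap('wrist','w16');crop(w,'w16c',170,130,220,165,3.6)
go(510.6,-294.6,297,-2)"
```

```text
time: 14.42
tool_pos: [510.8, -296.6, 297.7]
tcp_rot: [-180.0, -0.3, -12.9]
ft_force: [5.0, 3.2, 5.0]
finger_gap: 24.2
[ 0.93667072 -1.20431654  0.04489004]
time: 14.67
tool_pos: [510.8, -296.7, 297.7]
tcp_rot: [-180.0, -0.3, -15.0]
ft_force: [4.3, 2.8, 3.8]
finger_gap: 24.0
[ 0.8878189  -1.24373769  0.13004651]
t 14.72 p [ 510.8 -296.7  297.7] rot [-179.97   -0.27  -15.06] F [5.  2.6 4.7] gap 24.1
  shift [-0.005 -0.013  0.004] turn [ 0.    -0.006 -0.29 ] mm [-0.7 -1.9  0.7] deg [  0.    -0.27 -13.06]
```

View pics/w16c.png

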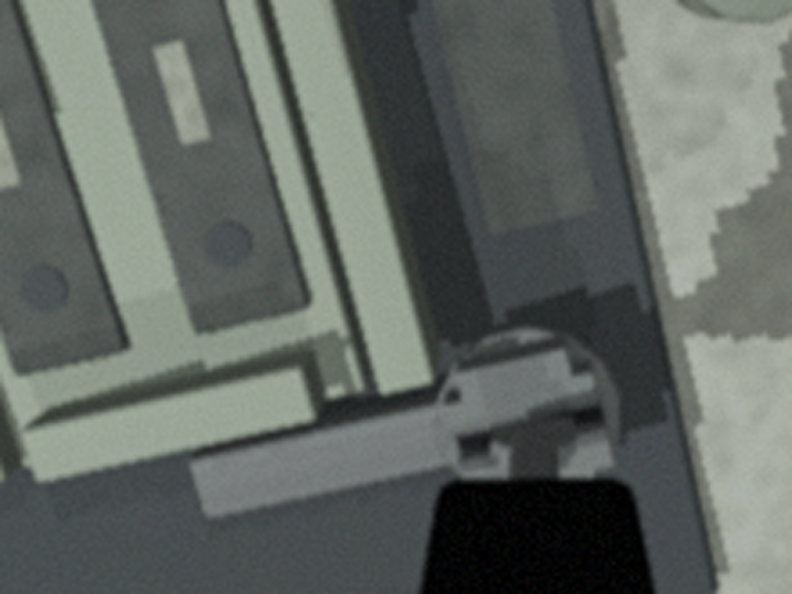

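```bash
python3 -m jog '[{"tx":0,"ty":0,"tz":0,"ax":0,"ay":0,"az":0.03,"hand":0},{"tx":0,"ty":0,"tz":0,"ax":0,"ay":0,"az":0.06,"hand":0},{"tx":0,"ty":0,"tz":0,"ax":0,"ay":0,"az":0.06,"hand":0}]' 120
python3 -c "
from h import *
print(sense()['wrist_torque'])"
python3 -m jog '[{"tx":0,"ty":0,"tz":0,"ax":0,"ay":0,"az":0.03,"hand":0},{"tx":0,"ty":0,"tz":0,"ax":0,"ay":0,"az":0.06,"hand":0},{"tx":0,"ty":0,"tz":0,"ax":0,"ay":0,"az":0.06,"hand":0}]' 120
python3 -c "
from h import *
print(sense()['wrist_torque'])
w=snap('wrist','w17');crop(w,'w17c',170,130,220,165,3.6)
go(510.6,-294.6,297,-2)"
```

```text
time: 14.97
tool_pos: [510.8, -296.7, 297.7]
tcp_rot: [-180.0, -0.3, -17.8]
ft_force: [4.9, 2.8, 3.6]
finger_gap: 24.2
[ 0.91160785 -1.27453942  0.20547819]
time: 15.22
tool_pos: [510.8, -296.7, 297.7]
tcp_rot: [-180.0, -0.3, -20.5]
ft_force: [4.8, 3.3, 3.7]
finger_gap: 23.8
[ 0.79839672 -1.2149704   0.23164056]
t 15.27 p [ 510.8 -296.7  297.7] rot [-179.96   -0.26  -20.4 ] F [4.9 2.8 4.7] gap 24.3
  shift [-0.006 -0.013  0.005] turn [ 0.    -0.006 -0.409] mm [-0.9 -1.9  0.7] deg [  0.    -0.26 -18.4 ]
```

View pics/w17c.png

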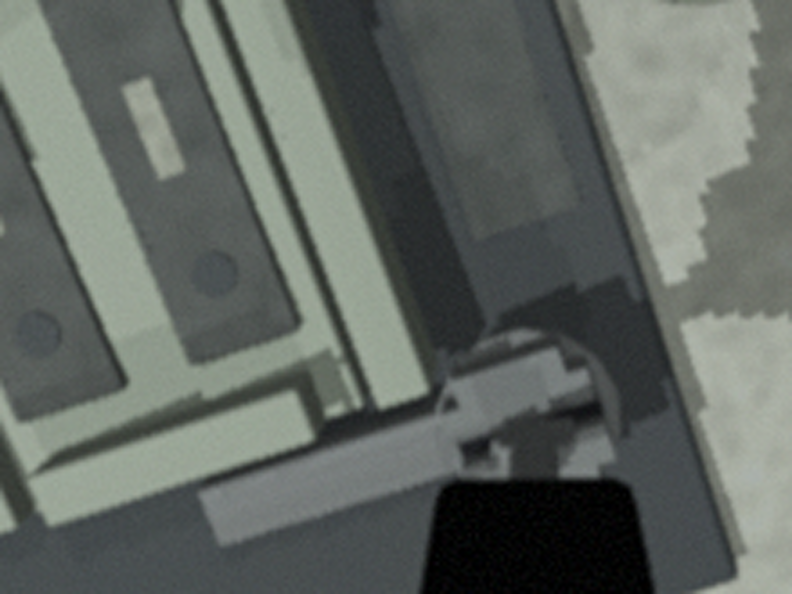

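The torque has risen to 0.23 N m against 0.06 friction, and the bar is stationary and parallel behind the tab: it is at the stop. I'll centre the blade in the slot (turn back ~8°, within the slack) and lift straight out.

```bash
python3 -m jog '[{"tx":0,"ty":0,"tz":0,"ax":0,"ay":0,"az":-0.06,"hand":0},{"tx":0,"ty":0,"tz":0,"ax":0,"ay":0,"az":-0.12,"hand":0},{"tx":0,"ty":0,"tz":0,"ax":0,"ay":0,"az":-0.18,"hand":0},{"tx":0,"ty":0,"tz":0,"ax":0,"ay":0,"az":-0.18,"hand":0}]' 120
python3 -c "
from h import *
print(sense()['wrist_torque'])
w=snap('wrist','w18');crop(w,'w18c',170,130,220,165,3.6)"
```

```text
time: 15.6
tool_pos: [510.7, -296.8, 297.7]
tcp_rot: [180.0, -0.3, -12.1]
ft_force: [4.6, 2.3, 4.8]
finger_gap: 24.0
[ 0.74265197 -1.27776845  0.04960903]
```

View pics/w18c.png

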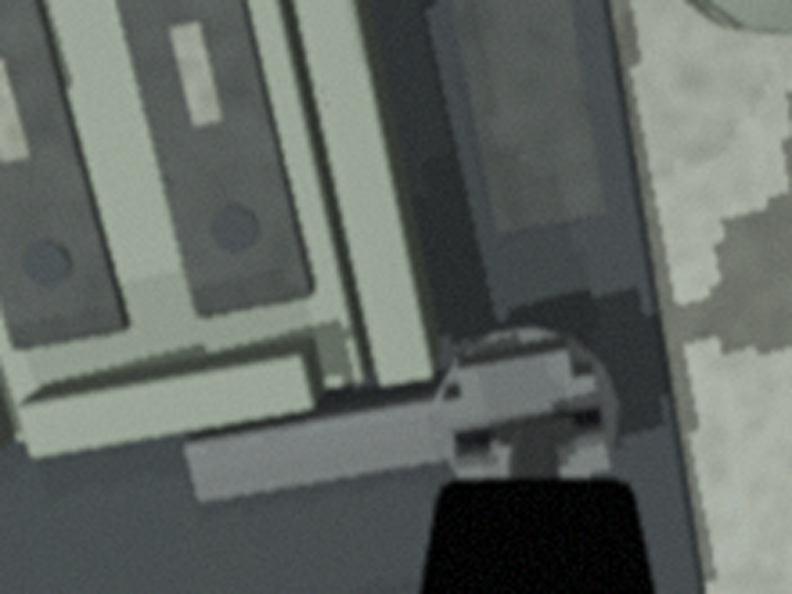

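```bash
python3 -m jog '[{"tx":0,"ty":0,"tz":0,"ax":0,"ay":0,"az":-0.05,"hand":0},{"tx":0,"ty":0,"tz":0,"ax":0,"ay":0,"az":-0.1,"hand":0},{"tx":0,"ty":0,"tz":0,"ax":0,"ay":0,"az":-0.1,"hand":0}]' 120
python3 -c "
from h import *
print(sense()['wrist_torque'])
w=snap('wrist','w19');crop(w,'w19c',240,200,120,100,6)"
```

```text
time: 15.9
tool_pos: [510.6, -296.9, 297.7]
tcp_rot: [180.0, -0.2, -7.7]
ft_force: [3.3, 2.1, 5.1]
finger_gap: 24.3
[ 0.56002654 -1.10064879 -0.00414382]
```

View pics/w19c.png

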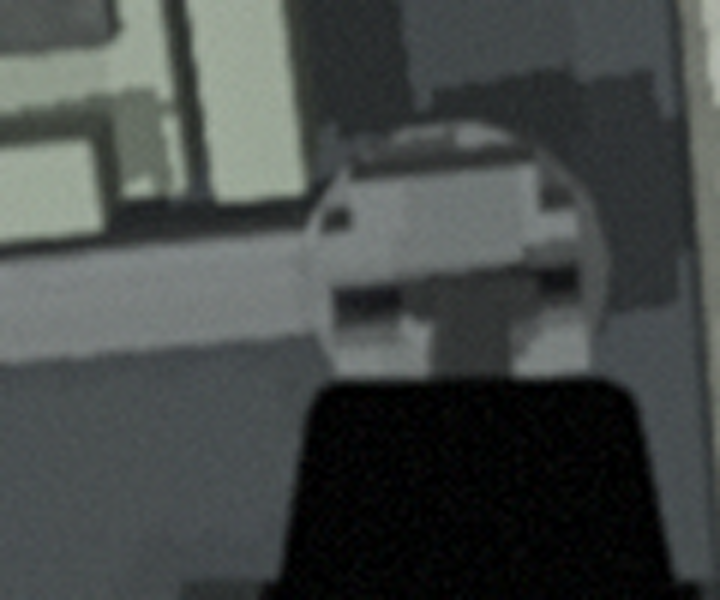

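The torque is now zero and the bar hasn't moved. Lifting out.

```bash
python3 -m jog '[{"tx":0,"ty":0,"tz":-0.02,"ax":0,"ay":0,"az":0,"hand":0},{"tx":0,"ty":0,"tz":-0.05,"ax":0,"ay":0,"az":0,"hand":0},{"tx":0,"ty":0,"tz":-0.1,"ax":0,"ay":0,"az":0,"hand":0},{"tx":0,"ty":0,"tz":-0.25,"ax":0,"ay":0,"az":0,"hand":0},{"tx":0,"ty":0,"tz":-0.45,"ax":0,"ay":0,"az":0,"hand":0}]' 120
python3 -m jog '[{"tx":0,"ty":0,"tz":-0.25,"ax":0,"ay":0,"az":0,"hand":0},{"tx":0,"ty":0,"tz":-0.27,"ax":0,"ay":0,"az":0,"hand":0},{"tx":0,"ty":0,"tz":-0.27,"ax":0,"ay":0,"az":0,"hand":0}]' 120
python3 -c "
from h import *
w=snap('wrist','w20');crop(w,'w20c',200,100,200,170,4)
go(560.4,215,406,26)"
```

```text
time: 16.37
tool_pos: [508.2, -296.4, 360.9]
tcp_rot: [-179.9, 0.4, -7.9]
ft_force: [0.5, -0.7, -0.8]
finger_gap: 24.0
time: 16.62
tool_pos: [509.9, -297.5, 408.1]
tcp_rot: [179.8, -0.3, -7.9]
ft_force: [1.0, -0.2, -2.3]
finger_gap: 24.3
t 16.67 p [ 509.5 -297.2  405.3] rot [ 1.7992e+02 -9.0000e-02 -7.8500e+00] F [ 0.8  0.1 -1.7] gap 24.0
  shift [-0.13  -3.429 -0.01 ] turn [ 0.002 -0.002 -0.752] mm [ -19.5 -514.3   -1.5] deg [  0.11  -0.07 -33.85]
```

View pics/w20c.png

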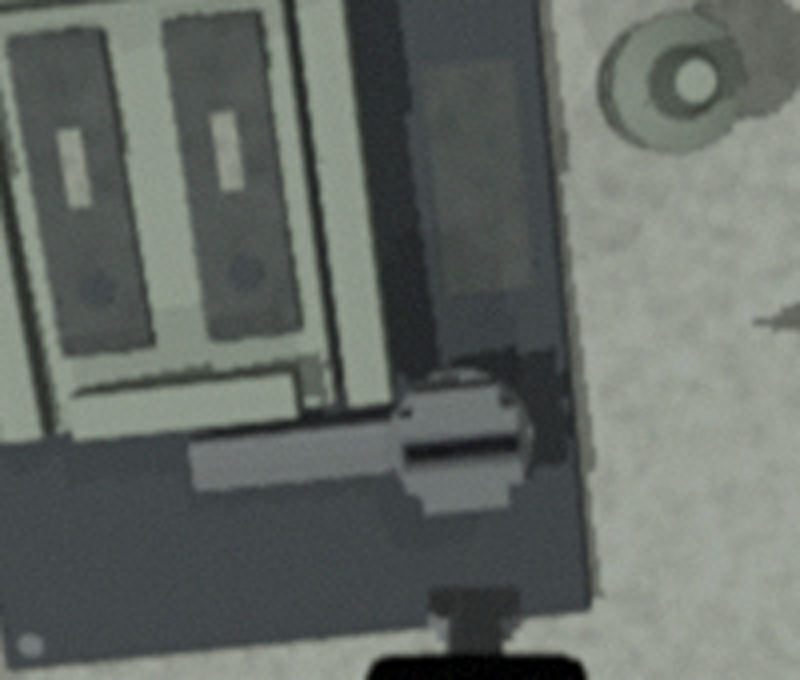

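```bash
python3 -c "
from h import *
s=load('w20')
D=lambda u,v,z:P(s,200+u/4,100+v/4,z)
def A(a,b,z,n):
  d=D(*a,z)-D(*b,z);print(n,np.degrees(np.arctan2(d[1],d[0])).round(2),D(*a,z).round(1),D(*b,z).round(1))
A((192,445),(395,420),22,'bar top');A((197,492),(400,472),22,'bar bot');A((405,455),(520,440),34,'slot')
A((12,668),(588,608),8,'plate');A((73,440),(300,418),35,'tab rear')
"
```

```text
bar top 89.16 [ 516.8 -233.7   22. ] [ 516.2 -280.3   22. ]
bar bot 87.79 [ 505.9 -232.7   22. ] [ 504.1 -279.6   22. ]
slot 89.61 [ 510.3 -282.2   34. ] [ 510.1 -307.8   34. ]
plate 88.27 [ 465.4 -176.4    8. ] [ 461.1 -318.9    8. ]
tab rear 87.65 [ 523.9 -210.7   35. ] [ 521.8 -260.8   35. ]
```

Bar 88.5°, against 88.3° for the dock's +y, so it is locked. Now carrying the driver back to the rack.

```bash
python3 -m jog '[{"tx":0,"ty":-0.25,"tz":0,"ax":0,"ay":0,"az":0,"hand":0},{"tx":0,"ty":-0.5,"tz":0,"ax":0,"ay":0,"az":0,"hand":0},{"tx":0,"ty":-0.75,"tz":0,"ax":0,"ay":0,"az":0,"hand":0},{"tx":0,"ty":-1,"tz":0,"ax":0,"ay":0,"az":0,"hand":0}]' 120
python3 -m jog '[{"tx":0,"ty":-0.25,"tz":0,"ax":0,"ay":0,"az":0,"hand":0},{"tx":0,"ty":-0.5,"tz":0,"ax":0,"ay":0,"az":0,"hand":0},{"tx":0,"ty":-0.75,"tz":0,"ax":0,"ay":0,"az":0,"hand":0},{"tx":0,"ty":-1,"tz":0,"ax":0,"ay":0,"az":0,"hand":0}]' 120
python3 -m jog '[{"tx":0,"ty":-0.25,"tz":0,"ax":0,"ay":0,"az":-0.15,"hand":0},{"tx":0,"ty":-0.5,"tz":0,"ax":0,"ay":0,"az":-0.3,"hand":0},{"tx":0,"ty":-0.75,"tz":0,"ax":0,"ay":0,"az":-0.45,"hand":0},{"tx":0,"ty":-0.75,"tz":0,"ax":0,"ay":0,"az":-0.6,"hand":0},{"tx":0,"ty":-0.75,"tz":0,"ax":0,"ay":0,"az":-0.75,"hand":0}]' 120
python3 -c "
from h import *
go(610.5,215,406,82)"
```

```text
time: 17.0
tool_pos: [529.0, -146.9, 401.3]
tcp_rot: [-180.0, 0.3, -7.9]
ft_force: [1.4, 0.5, -1.0]
finger_gap: 23.9
time: 17.33
tool_pos: [549.5, 2.1, 401.5]
tcp_rot: [180.0, 0.2, -7.8]
ft_force: [0.8, 0.1, -1.1]
finger_gap: 24.3
time: 17.75
tool_pos: [564.8, 114.2, 401.1]
tcp_rot: [-179.9, 0.3, 26.5]
ft_force: [0.6, -0.9, -1.5]
finger_gap: 24.1
t 17.75 p [564.8 114.2 401.1] rot [-179.91    0.26   26.47] F [ 0.6 -0.9 -1.5] gap 24.1
  shift [ 0.572 -0.466 -0.035] turn [-0.005  0.004 -1.234] mm [ 85.8 -69.9  -5.2] deg [ -0.21   0.2  -55.53]
```

```bash
python3 -m jog '[{"tx":0.2,"ty":-0.16,"tz":0,"ax":0,"ay":0,"az":-0.15,"hand":0},{"tx":0.4,"ty":-0.32,"tz":0,"ax":0,"ay":0,"az":-0.3,"hand":0},{"tx":0.572,"ty":-0.466,"tz":-0.03,"ax":0,"ay":0,"az":-0.45,"hand":0},{"tx":0.572,"ty":-0.466,"tz":-0.03,"ax":0,"ay":0,"az":-0.6,"hand":0},{"tx":0.572,"ty":-0.466,"tz":-0.03,"ax":0,"ay":0,"az":-0.75,"hand":0}]' 120
python3 -m jog '[{"tx":0,"ty":0,"tz":0,"ax":0,"ay":0,"az":-0.15,"hand":0},{"tx":0,"ty":0,"tz":0,"ax":0,"ay":0,"az":-0.3,"hand":0},{"tx":0,"ty":0,"tz":0,"ax":0,"ay":0,"az":-0.45,"hand":0},{"tx":0,"ty":0,"tz":0,"ax":0,"ay":0,"az":-0.48,"hand":0},{"tx":0,"ty":0,"tz":0,"ax":0,"ay":0,"az":-0.48,"hand":0}]' 120
python3 -c "
from h import *
w=snap('wrist','w21');crop(w,'w21c',240,150,160,130,5)
go(610.5,215,406,82)"
```

```text
time: 18.17
tool_pos: [611.9, 214.0, 405.0]
tcp_rot: [-179.8, 0.2, 60.2]
ft_force: [0.3, -1.3, -1.5]
finger_gap: 24.3
time: 18.58
tool_pos: [611.8, 212.0, 406.3]
tcp_rot: [-179.8, 0.1, 81.2]
ft_force: [0.4, 1.1, -0.9]
finger_gap: 24.2
t 18.63 p [611.9 212.  406.8] rot [-1.7986e+02  7.0000e-02  8.1080e+01] F [ 0.4  0.2 -0.4] gap 24.0
  shift [ 0.018 -0.012  0.005] turn [-0.003  0.002 -0.021] mm [ 2.7 -1.8  0.8] deg [-0.15  0.07 -0.92]
```

View pics/w21c.png

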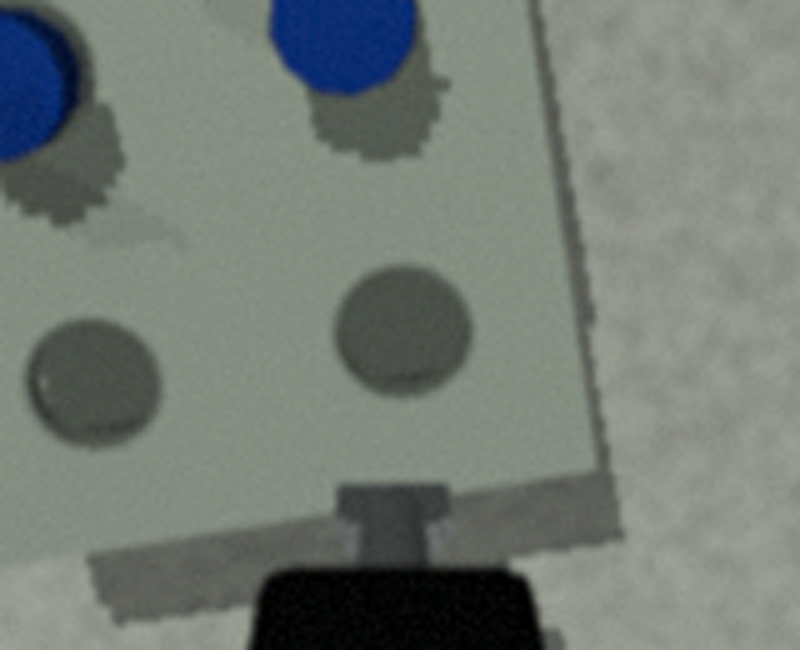

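```bash
python3 -c "
from h import *
s=load('w21');T=np.array([611.9,212,0]);a=np.radians(81.1)
def D(u,v,z,n):
  p=P(s,240+u/5,150+v/5,z);d=p-T
  print(n,z,p.round(1),'tool x %.1f y %.1f'%(d[0]*np.cos(a)+d[1]*np.sin(a),d[0]*np.sin(a)-d[1]*np.cos(a)))
D(403,330,68,'hole');D(93,383,68,'hole2')
D(392,486,136.8,'tip');D(392,486,137.8,'tip')"
```

```text
hole 68 [610.7 215.2  68. ] tool x 3.0 y -1.7
hole2 68 [560.3 214.3  68. ] tool x -5.7 y -51.3
tip 136.8 [608.7 211.  136.8] tool x -1.5 y -3.0
tip 137.8 [608.7 211.3 137.8] tool x -1.2 y -3.0
```

```bash
python3 -m jog '[{"tx":0.026,"ty":0.002,"tz":0.15,"ax":0,"ay":0,"az":0,"hand":0},{"tx":0.026,"ty":0.002,"tz":0.3,"ax":0,"ay":0,"az":0,"hand":0},{"tx":0.026,"ty":0.002,"tz":0.38,"ax":0,"ay":0,"az":0,"hand":0},{"tx":0.026,"ty":0.002,"tz":0.38,"ax":0,"ay":0,"az":0,"hand":0},{"tx":0.026,"ty":0.002,"tz":0.38,"ax":0,"ay":0,"az":0,"hand":0}]' 120
python3 -m jog '[{"tx":0,"ty":0,"tz":0,"ax":0,"ay":0,"az":0,"hand":0},{"tx":0,"ty":0,"tz":0,"ax":0,"ay":0,"az":0,"hand":0}]' 120
python3 -c "
from h import *
w=snap('wrist','w22');crop(w,'w22c',240,150,160,130,5)
go(610.5,215,346,82)"
```

```text
time: 19.05
tool_pos: [612.7, 215.8, 350.6]
tcp_rot: [-179.9, 0.1, 81.2]
ft_force: [0.3, -0.2, -0.2]
finger_gap: 24.3
time: 19.22
tool_pos: [613.6, 216.1, 353.6]
tcp_rot: [179.9, -0.1, 81.2]
ft_force: [0.0, 0.7, -2.0]
finger_gap: 23.7
t 19.27 p [613.5 216.1 353.6] rot [ 1.7985e+02 -6.0000e-02  8.1260e+01] F [ 0.5 -1.2 -1.2] gap 24.2
  shift [-0.01  -0.019  0.05 ] turn [ 0.003 -0.001 -0.016] mm [-1.6 -2.9  7.6] deg [ 0.15 -0.06 -0.74]
```

View pics/w22c.png

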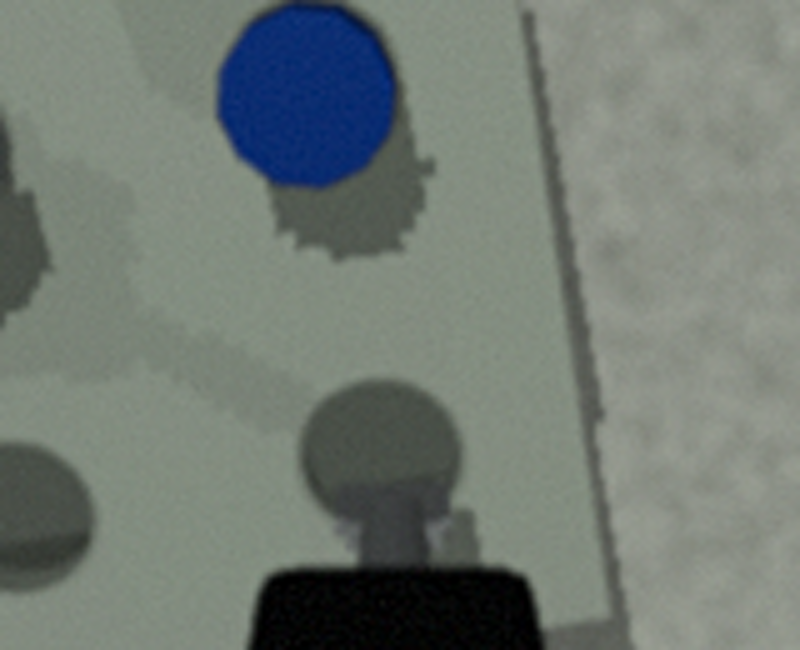

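```bash
python3 -c "
from h import *
s=load('w22');T=np.array([613.5,216.1,0]);a=np.radians(81.2)
def D(u,v,z,n):
  p=P(s,240+u/5,150+v/5,z);d=p-T
  print(n,z,p.round(1),'tool x %.1f y %.1f'%(d[0]*np.cos(a)+d[1]*np.sin(a),d[0]*np.sin(a)-d[1]*np.cos(a)))
D(381,455,68,'hole')
D(392,486,83.6,'tip');D(392,486,84.6,'tip')"
```

```text
hole 68 [610.6 215.2  68. ] tool x -1.3 y -2.8
tip 83.6 [612.1 215.4  83.6] tool x -0.9 y -1.3
tip 84.6 [612.1 215.7  84.6] tool x -0.6 y -1.3
```

```bash
python3 -m jog '[{"tx":-0.005,"ty":-0.013,"tz":0,"ax":0,"ay":0,"az":0,"hand":0},{"tx":-0.005,"ty":-0.013,"tz":0.05,"ax":0,"ay":0,"az":0,"hand":0},{"tx":-0.005,"ty":-0.013,"tz":0.12,"ax":0,"ay":0,"az":0,"hand":0},{"tx":-0.005,"ty":-0.013,"tz":0.2,"ax":0,"ay":0,"az":0,"hand":0},{"tx":-0.005,"ty":-0.013,"tz":0.25,"ax":0,"ay":0,"az":0,"hand":0}]' 120
python3 -m jog '[{"tx":0,"ty":0,"tz":0.06,"ax":0,"ay":0,"az":0,"hand":0},{"tx":0,"ty":0,"tz":0.13,"ax":0,"ay":0,"az":0,"hand":0},{"tx":0,"ty":0,"tz":0.18,"ax":0,"ay":0,"az":0,"hand":0},{"tx":0,"ty":0,"tz":0.22,"ax":0,"ay":0,"az":0,"hand":0},{"tx":0,"ty":0,"tz":0.22,"ax":0,"ay":0,"az":0,"hand":0}]' 120
python3 -c "
from h import *
w=snap('wrist','w23')
go(610.5,215,277,82)"
```

```text
time: 19.68
tool_pos: [610.4, 215.4, 311.3]
tcp_rot: [-179.9, 0.1, 81.3]
ft_force: [-0.7, -0.2, -1.9]
finger_gap: 23.9
time: 20.1
tool_pos: [610.4, 215.4, 278.9]
tcp_rot: [-179.8, 0.1, 81.3]
ft_force: [-0.2, -0.2, -1.6]
finger_gap: 24.2
t 20.15 p [610.7 215.5 280. ] rot [-1.7991e+02  4.0000e-02  8.1290e+01] F [ 0.2 -0.2 -1.3] gap 24.1
  shift [-0.004 -0.001  0.02 ] turn [-0.002  0.001 -0.016] mm [-0.5 -0.1  3. ] deg [-0.09  0.04 -0.71]
```

View pics/w23.png

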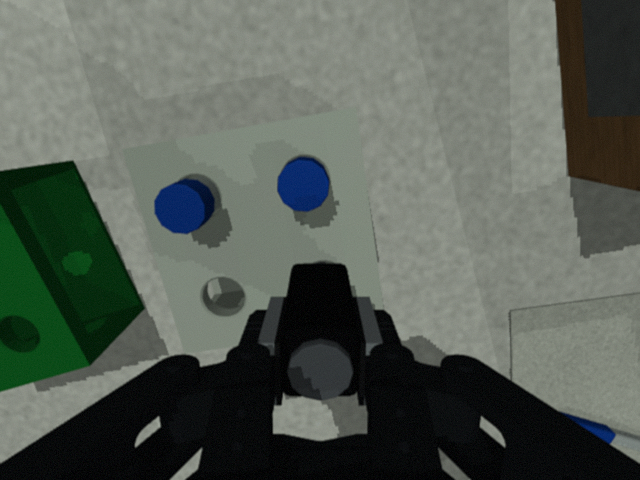

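The shaft is in the hole without force and the tubes are undisturbed. Lowering the last few mm to contact.

```bash
python3 -m jog '[{"tx":0,"ty":0,"tz":0.01,"ax":0,"ay":0,"az":0,"hand":0},{"tx":0,"ty":0,"tz":0.02,"ax":0,"ay":0,"az":0,"hand":0},{"tx":0,"ty":0,"tz":0.025,"ax":0,"ay":0,"az":0,"hand":0},{"tx":0,"ty":0,"tz":0.025,"ax":0,"ay":0,"az":0,"hand":0}]' 120
python3 -m jog '[{"tx":0,"ty":0,"tz":0,"ax":0,"ay":0,"az":0,"hand":0},{"tx":0,"ty":0,"tz":0,"ax":0,"ay":0,"az":0,"hand":0}]' 60
```

```text
time: 20.48
tool_pos: [611.1, 215.6, 277.6]
tcp_rot: [180.0, -0.0, 81.3]
ft_force: [0.1, 0.5, -0.9]
finger_gap: 24.4
time: 20.65
tool_pos: [611.1, 215.6, 277.6]
tcp_rot: [180.0, -0.0, 81.3]
ft_force: [-0.5, 0.1, -1.2]
finger_gap: 23.9
```

```bash
python3 -m jog '[{"tx":0,"ty":0,"tz":0.005,"ax":0,"ay":0,"az":0,"hand":0},{"tx":0,"ty":0,"tz":0.01,"ax":0,"ay":0,"az":0,"hand":0},{"tx":0,"ty":0,"tz":0.012,"ax":0,"ay":0,"az":0,"hand":0},{"tx":0,"ty":0,"tz":0.012,"ax":0,"ay":0,"az":0,"hand":0}]' 60
```

```text
time: 20.98
tool_pos: [611.2, 215.7, 276.9]
tcp_rot: [180.0, -0.0, 81.3]
ft_force: [-3.9, -1.1, 6.9]
finger_gap: 24.0
```

Contact (7 N): the handle is resting on the rack. Releasing.

```bash
python3 -m jog '[{"tx":0,"ty":0,"tz":-0.003,"ax":0,"ay":0,"az":0,"hand":0.35},{"tx":0,"ty":0,"tz":-0.003,"ax":0,"ay":0,"az":0,"hand":0.5},{"tx":0,"ty":0,"tz":-0.003,"ax":0,"ay":0,"az":0,"hand":0.8},{"tx":0,"ty":0,"tz":-0.003,"ax":0,"ay":0,"az":0,"hand":1},{"tx":0,"ty":0,"tz":-0.003,"ax":0,"ay":0,"az":0,"hand":1}]' 20
python3 -m jog '[{"tx":0,"ty":0,"tz":-0.1,"ax":0,"ay":0,"az":0,"hand":1},{"tx":0,"ty":0,"tz":-0.3,"ax":0,"ay":0,"az":0,"hand":1},{"tx":0,"ty":0,"tz":-0.55,"ax":0,"ay":0,"az":0,"hand":1},{"tx":0,"ty":0,"tz":-0.8,"ax":0,"ay":0,"az":0,"hand":1},{"tx":0,"ty":0,"tz":-0.9,"ax":0,"ay":0,"az":0,"hand":1}]' 20
python3 -m jog '[{"tx":-0.25,"ty":0,"tz":0,"ax":0,"ay":0,"az":0,"hand":1},{"tx":-0.5,"ty":0,"tz":0,"ax":0,"ay":0,"az":0,"hand":1},{"tx":-0.75,"ty":0,"tz":0,"ax":0,"ay":0,"az":0,"hand":1},{"tx":-0.75,"ty":0,"tz":0,"ax":0,"ay":0,"az":0,"hand":1},{"tx":-0.75,"ty":0,"tz":0,"ax":0,"ay":0,"az":0,"hand":1}]' 20
python3 -c "
from h import *
w=snap('wrist','w24');t=snap('top','t24');s=snap('scene','s24')
go(610.5,215,277,82)"
```

```text
time: 21.4
tool_pos: [611.0, 215.6, 275.8]
tcp_rot: [-180.0, 0.0, 81.3]
ft_force: [-0.1, -0.1, 0.0]
finger_gap: 76.7
time: 21.82
tool_pos: [611.7, 215.8, 417.7]
tcp_rot: [179.6, -0.2, 81.3]
ft_force: [0.9, 0.4, 1.8]
finger_gap: 85.7
time: 22.23
tool_pos: [593.9, 102.4, 411.2]
tcp_rot: [180.0, 0.0, 81.1]
ft_force: [-0.9, 0.6, -0.5]
finger_gap: 85.4
t 22.38 p [594. 105. 411.] rot [-1.800e+02 -2.000e-02  8.131e+01] F [0.  0.5 0.1] gap 85.2
  shift [ 0.741 -0.002  0.894] turn [-0.    -0.001 -0.015] mm [111.1  -0.3 134. ] deg [-0.   -0.02 -0.69]
```

View pics/w24.png

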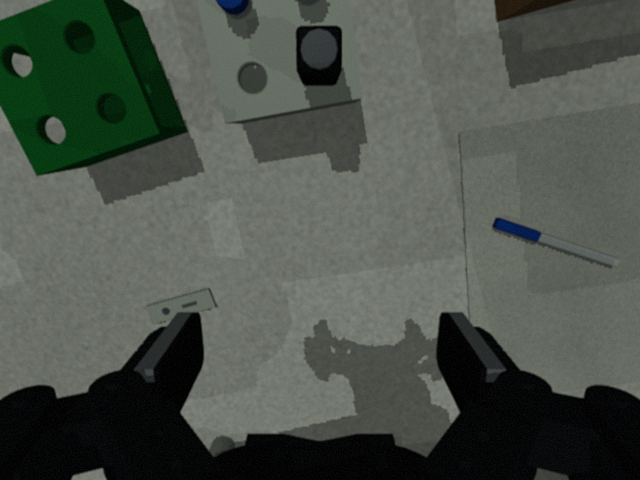

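View pics/s24.png

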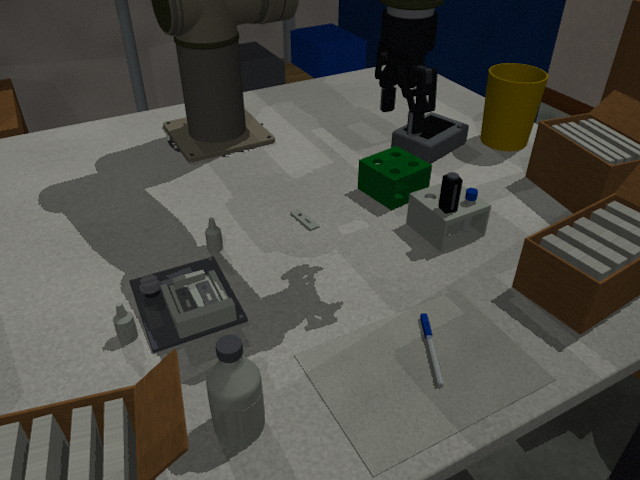

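View pics/t24.png

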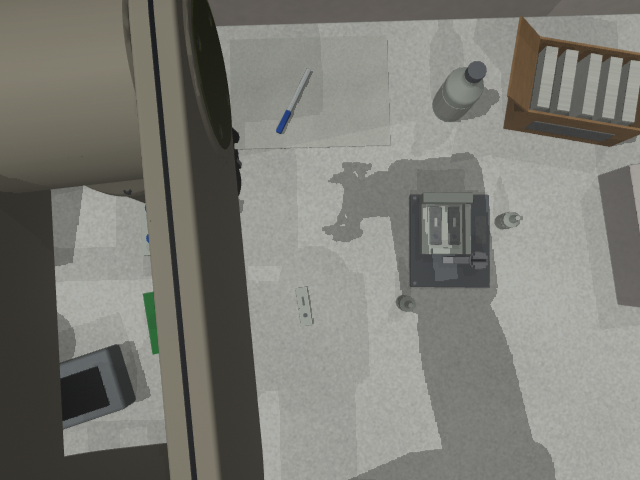

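All three views agree. The driver is upright in its hole at (319,48) in the wrist view. The droppers at (511,219) and (406,303) and the cassette at (304,305) are where they were in the top view, and the bar lies across behind the carrier at (455,260). Handing in.

```bash
python3 -c "
from h import *
s=load('w24');print('cap',P(s,319,48,138).round(1))
hand_in()"
```

```text
cap [610.1 215.3 138. ]
the job is handed in; nothing more can be done
```

I pushed the carrier home and locked it: the screw went clockwise to its stop, turned only with the driver's blade in the slot. The driver is back upright in the rack. I handed in at about 22.4 s of the 64 s allowed.

- **Carrier:** it met the stop with a 20 N reaction, and its tab ended flush with the rail ends (x ≈ 522–524 mm, predicted 523).
- **Screw:** the torque rose to 0.23 N m against 0.06 N m of friction, and the bar stopped moving. After I withdrew the blade, the bar lay at 88.5° ± 1°, against about 88.3° for the dock's +y axis.
- **Driver:** it is back in its original hole with the cap at (610.1, 215.3), against (610.5, 215.1) at the start.
- **Other items:** both droppers and the cassette appear at the same pixels in the top view as at the start. In the last top view the arm hid most of the rack. The last close wrist view of it, just before release, showed both tubes standing undisturbed.
- **Disagreements:** the top and wrist cameras differed by about 2–3 mm in y, so I used the wrist camera. At the end stop the driver twisted a few degrees in the grip, which had no visible effect on the lock.

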